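Load, lock and wind in the class battery charging dock

TASK

Load every battery pack that lies on the table into the pockets of the charging sled, one per pocket, then lay the white retaining panel in place over them and fasten it at both ends with the two quarter-turn studs: each slots through panel and sled, goes in until its flange is down on the panel, and is given a quarter turn to lock. Then wind the sled fully home against the dock by pushing the spokes of the star wheel, and leave the other things on the table alone.

Things in the scene. Friction and masses are not known exactly. Their poses are not given: they have to be found in the camera images.
- dock: fixed grey bed of the charger, 215 x 250 x 8 mm high, random place and yaw; z up, its x is the direction in which the sled winds home (roughly away from the robot, towards the 58 mm high black contact block at the +x end). Origin on the table at the bed's middle. A grey foot on its -y side carries the star wheel
- sled (a joint): travel of the sled along the dock's +x: 0 = fully out (towards the robot), 0.090 m = fully home. Geared to the star wheel: 17.3 mm per rad of the wheel; it stays where it is left
- sled_floor (a point): centre of the sled's pocket floor (15 mm above the table), axes as the dock's, moves with the sled. Four pockets in a row along y, at y = -54, -18, 18, 54 mm, x = 0, each 58 mm (x) by 34 mm (y) inside, ribs 7 mm high. At each end a tower at y = +-96 mm, flat top 24 mm above this floor. The panel's place is x = y = 0, underside at z = 24 mm, between lips 6 mm higher with 3 mm play
- slot_left (a point): centre of the slot in the top of the +y tower, at tower-top height, axes as the dock's. The slot is 26 mm long along y, 11 mm wide along x, in a 6 mm plate with an 18 mm deep hollow below it. A seated stud's origin is 5 mm above this point (its flange lies on the panel)
- slot_right (a point): the same slot in the -y tower
- wheel (a joint): angle of the star wheel, rad, grows as it turns clockwise seen from above, 0 to 5.2; 5.2 = sled fully home. It starts between 0 and 1. Turning takes about 0.15 N m; it stays where it is left
- wheel_hub (a point): centre of the star wheel, on its vertical axis, 52 mm above the table, turning with the wheel. Four bare steel spokes 10 mm thick point along this frame's +x, +y, -x, -y out to 78 mm from the axis, at the height of this point; hub 32 mm across, 20 mm high; free space between and below the spokes outside the hub, down to the 8 mm foot plate
- pack0: battery pack, grey block with black foot, 54 mm long (its x), 30 wide (y), 22 high; the lowest 5 mm is 2 mm narrower all round; origin under its centre. 70 g. May be absent (then it is None)
- pack1: battery pack, grey block with black foot, 54 mm long (its x), 30 wide (y), 22 high; the lowest 5 mm is 2 mm narrower all round; origin under its centre. 70 g. May be absent (then it is None)
- pack2: battery pack, grey block with black foot, 54 mm long (its x), 30 wide (y), 22 high; the lowest 5 mm is 2 mm narrower all round; origin under its centre. 70 g. May be absent (then it is None)
- pack3: battery pack, grey block with black foot, 54 mm long (its x), 30 wide (y), 22 high; the lowest 5 mm is 2 mm narrower all round; origin under its centre. 70 g. May be absent (then it is None)
- panel: white retaining panel, 72 mm (its x) by 228 mm (y), 5 mm thick, lies flat; origin under its centre. Two slots 30 mm long along y, 15 mm wide, at y = +-96 mm. In the middle a dark bridge handle along x, 50 mm long, 12 mm thick (y), top 35 mm and lower edge of the bar 23 mm above the underside. Same either way round. 150 g
- stud0: quarter-turn stud, at any yaw in the holder. Origin: centre of the underside of its flange (36 mm across, 4 thick). Above: black wing grip 32 mm along x, 10 along y, from 4 to 26 mm up. Below: 7 mm shank and a cross-bar 22 mm along x, 7 along y, from 12.5 to 18.5 mm down, parallel to the wing. Enters a slot only with its x along the slot; a quarter turn either way, flange kept down, locks it. 50 g
- stud1: quarter-turn stud, at any yaw in the holder. Origin: centre of the underside of its flange (36 mm across, 4 thick). Above: black wing grip 32 mm along x, 10 along y, from 4 to 26 mm up. Below: 7 mm shank and a cross-bar 22 mm along x, 7 along y, from 12.5 to 18.5 mm down, parallel to the wing. Enters a slot only with its x along the slot; a quarter turn either way, flange kept down, locks it. 50 g
- holder: fixed wooden block, 50 x 140 (y) x 34 mm high, with two 28 mm square holes at y = +-46 mm in which the studs hang by their flanges; origin under its centre
- tyre0: loose toy-car wheel, 66 mm across, 24 mm high, a bystander to be left alone; origin under its centre
- tyre1: loose toy-car wheel, 66 mm across, 24 mm high, a bystander to be left alone; origin under its centre
- driver: screwdriver 200 mm long, lying, a bystander to be left alone; origin under its centre
- mug: white mug 90 mm high, a bystander to be left alone; origin under its centre
- motor: gear motor 64 x 22 x 19 mm, a bystander to be left alone; origin under its centre
- board: green circuit module 70 x 52 x 18 mm, a bystander to be left alone; origin under its centre

How it is judged:
By the outcome, as a careful person would: the job done as asked, in the order asked, and still so for the second after the job is handed in, with the robot touching nothing.
Of pack0, pack1, pack2, pack3 only 2 to 4 are there at a start; the rules pass over those that are not, and their reading is None.
At some moment in a run one of pack0, pack1, pack2, pack3 may be knocked a few centimetres aside while the robot is not near it.
It also fails if it takes over 210 s, if anything falls off the work surface, if the arm or the gripper's body presses on something with over 40 N, if the wrist force passes 120 N, or if a joint passes its speed limit or range.

ROBOT

A 6-joint arm with a two-finger parallel gripper is mounted at the origin on the work surface. World frame = base frame: x ahead of the robot, y to its left, z up, the work surface at z = 0. Lengths are in m, angles in rad, forces in N, time in s.
With the tool pointing down it reaches from about 0.35 to 0.725 m from the base axis. Payload 6 kg.
Tool frame: the origin (TCP) lies at the very end of the fingers, on their centre line; the grasp point (between the pads) lies 19 mm behind it; z points along the fingers, y is the line along which they close (so a half turn about z gives the same grasp; the last joint's range is limited). The gripper opens to 85 mm and grips with 20 to 120 N. Pads are 22 mm wide; open, the fingers measure 114 mm over their backs; the gripper's body (76 mm by 85 mm) begins 54 mm behind the grasp point. The pads swing forward as they close: fully open they stand 13 mm farther back than shut.
Start: joints at [-0.933, 0.04, 0.085, 0, -1.615, -0.334], TCP at [0.179, -0.572, 0.231] pointing down, gripper open.
Joint ranges: [-2.56, 2.56], [-1.29, 2.01], [-1.08, 1.49], [-3.29, 1.98], [-2.81, -0.18], [-2.99, 2.99]. Speed limits (rad/s): [2.57, 2.57, 3.01, 3.14, 3.14, 3.14].

INTERFACE

Orientations are given as a rotation vector (axis times angle).
In Python, from bench import read_state, snapshot, camera_params, finish_job, silhouettes, tip_of gives the robot as it stands.
- The arm moves only by the shell command python3 -m crank 'ROWS' [FORCE]. ROWS is JSON, a list that holds one entry, the list of rows, each a list of 7 numbers: the gripper command: -1 is shut, 1 is fully open, values between are in proportion, then the shift along the tool's x, y, z in cm, then the turn, a rotation vector about the tool's x, y, z in rad. A call has 1 to 12 rows; each row shifts and turns the commanded pose from where the row before left it, along the tool's axes as they then stand; what a row does not reach is not made up. A row lasts 1/12 s, in which the tool goes at most 41.7 mm and 7.16 degrees, less where a joint would pass 70% of its speed; a pose out of reach is approached as far as the arm can. A call with a gripper value outside its range is refused whole. The fingers move at their own pace and stop on an object; FORCE is the grip in N (left out, the last holds). Time passes only in rows, so rows that do not move let the fingers close. It gives the time, the measured TCP pose, the force, the opening and the grip force at its end, in the units of the state.
- read_state(): the state, without advancing time (a new reading comes with each control period).
- snapshot(name): name is "scene" or "side" or "wrist"; returns the picture (400x640x3 uint8, blue, green, red); there is no depth.
- camera_params(name): a dict with "camera_matrix" (3x3 intrinsics, pixels), "rvec" (rotation vector, rad) and "tvec" (3), from world to camera coordinates, as OpenCV has them; the wrist camera has in their place "tool_from_camera" (4x4, takes a point from camera to tool coordinates, whose origin is the TCP and whose axes are the flange's). Camera axes: x right, y down, z forward; pixel columns grow to the right and rows downward; lengths in m; the calibration is good to about 2 mm. The wrist camera is an equidistant fisheye: a pixel r from the principal point sees the ray r / f radians off the axis. A picture is of the moment at which its call begins: read the wrist's pose just before it. camera_params takes no time and is no camera call.
- finish_job(): hands the job in; it is judged then, once.
Trained networks look in the newest picture that a camera, given by its name, has taken for a name from the list of things; names that differ only in an ending like _2 or _b are one class to them, and where a whole thing is asked for, a point or a joint stands for the part that bears it (a point fixed in the world has none). Each returns a list of dicts, best first, with "confidence" (0 to 1); they miss things now and then, are a little off and sometimes report something else, mostly with a low value. They report only what shows in the picture. A call takes as long as a camera call.
- silhouettes(target, camera): "region" (400x640 bool, what is visible of it) and "pixel" ([column, row] in pixels, amid what is visible of it).
- tip_of(target, camera): "pixel" ([column, row] in pixels: a listed point, or the origin of a listed thing).
The state is a dict: "time_s": time; "joint_positions": joint angles; "dq": joint speeds; "tau": joint torques, N m; "eef_pos": TCP position; "tcp_rot": TCP orientation; "ft_force": force on the tool from outside, world axes, zero at the start; "wrist_torque": the same for the moment, N m; "finger_gap": finger opening in m; "finger_force": force on a finger pad.
Only numpy, scipy, OpenCV 4.12 (cv2) and the standard library are available. Lean on these libraries where they do the work, as an engineer would, in place of code of your own. Each camera call takes 0.05 s, during which the arm holds its last target. There are 200 camera calls.

## Working session

There is one attempt and no reset: what is moved stays moved. The work goes in short steps, Python scripts to look and compute and a shell command to move; the robot and the scene stay as the last step left them, time stands still between calls to the robot, and variables do not carry over. Pictures are saved under pics/ and viewed, at most 14 in all, crops included, and the job is handed in when it is done.

```bash
ls; mkdir -p pics
python3 - <<'E'
from bench import *
import cv2
for n in ("scene","side","wrist"):
    cv2.imwrite(f"pics/{n}0.png",snapshot(n))
    p=camera_params(n); print(n,{k:(v.tolist() if hasattr(v,'tolist') else v) for k,v in p.items()})
s=read_state(); print(s)
E
```

```text
pics
scene {'camera_matrix': [[368.19702675410406, 0.0, 319.19607820208336], [0.0, 368.19702675410406, 199.64561179210634], [0.0, 0.0, 1.0]], 'rvec': [2.1715541103428047, 1.5268109956356106, -0.43974157569288963], 'tvec': [-0.17674516858498945, -0.406140468586741, 1.2687072428578305]}
side {'camera_matrix': [[398.70230237822915, 0.0, 313.64215116896736], [0.0, 398.70230237822915, 196.4888645094626], [0.0, 0.0, 1.0]], 'rvec': [0.9427794160572764, -2.351067970254242, 1.1719852657726428], 'tvec': [0.3623589381093251, 0.28065447533565085, 0.9429191697833958]}
wrist {'camera_matrix': [[309.70691628693146, 0.0, 315.96328616982146], [0.0, 309.70691628693146, 195.28886850381645], [0.0, 0.0, 1.0]], 'tool_from_camera': [[0.0005948011627575082, -0.9654282728316079, -0.26066817264283443, 0.06485171087187104], [0.9999998187498632, 0.0005499079338904233, 0.00024515608280754355, 0.002017669620552165], [-9.333711735005147e-05, -0.26066827121581576, 0.9654284249334805, -0.14276240173964566], [0.0, 0.0, 0.0, 1.0]]}
{'time_s': 0.15, 'joint_positions': array([-9.33301674e-01,  4.06864468e-02,  8.40911567e-02, -3.58782342e-04,
       -1.61553276e+00, -3.33691149e-01]), 'dq': array([ 0.00092769, -0.00421301,  0.00245948,  0.00285529, -0.00020474,
        0.00156243]), 'tau': array([-2.28683268e-03, -3.68616343e+01,  3.47692358e+01,  6.93630740e+00,
       -4.40603995e-03, -2.36063380e-05]), 'eef_pos': array([ 0.17947818, -0.57226408,  0.23052479]), 'tcp_rot': array([ 4.75358675e-01, -3.10511200e+00, -2.11262131e-03]), 'ft_force': array([ 0.75643867,  0.40061846, -0.27610304]), 'wrist_torque': array([ 0.01454768, -0.02243308,  0.0094932 ]), 'finger_force': 0.0, 'finger_gap': 0.08517309619365612}
```

View pics/scene0.png

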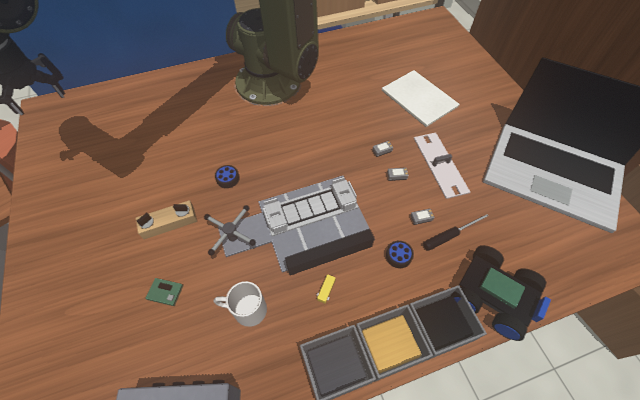

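View pics/side0.png

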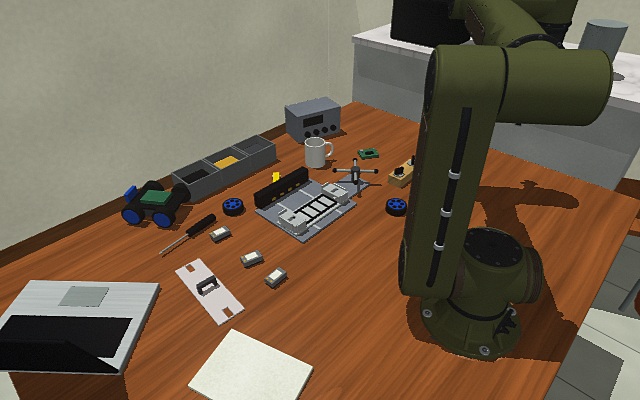

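```bash
cat > h.py <<'E'
import numpy as np, cv2
from scipy.optimize import minimize
from scipy.spatial.transform import Rotation as R
from bench import *
def box(x0,x1,y0,y1,z0,z1): return np.array([[x,y,z] for x in(x0,x1) for y in(y0,y1) for z in(z0,z1)])
def disc(r,z0,z1): return np.array([[r*np.cos(a),r*np.sin(a),z] for a in np.arange(0,6.28,.3) for z in(z0,z1)])
M={'pack':[box(-.027,.027,-.015,.015,.005,.022),box(-.025,.025,-.013,.013,0,.005)],
 'panel':[box(-.036,.036,-.114,.114,0,.005),box(-.025,.025,-.006,.006,.005,.035)],
 'stud':[disc(.018,0,.004),box(-.016,.016,-.005,.005,.004,.026)],
 'holder':[box(-.025,.025,-.07,.07,0,.034)]}
class Cam:
    def __init__(s,n,st=None):
        p=camera_params(n); s.n=n; s.K=p['camera_matrix']
        s.K=np.array(s.K)
        if n=='wrist':
            st=st or read_state(); T=np.eye(4); T[:3,:3]=R.from_rotvec(st['tcp_rot']).as_matrix(); T[:3,3]=st['eef_pos']
            W=T@np.array(p['tool_from_camera']); s.R=W[:3,:3].T; s.t=-s.R@W[:3,3]
        else: s.R=cv2.Rodrigues(np.array(p['rvec']))[0]; s.t=np.array(p['tvec']).ravel()
        s.img=snapshot(n)
    def proj(s,P):
        c=np.atleast_2d(P)@s.R.T+s.t
        if s.n=='wrist':
            r=np.hypot(c[:,0],c[:,1]); th=np.arctan2(r,c[:,2]); q=c[:,:2]*(th/np.maximum(r,1e-9))[:,None]
        else: q=c[:,:2]/c[:,2:]
        return q*s.K[0,0]+s.K[:2,2]
    def ground(s,px,z):
        q=(np.array(px)-s.K[:2,2])/s.K[0,0]
        if s.n=='wrist':
            th=np.hypot(*q); d=np.r_[q/max(th,1e-9)*np.sin(th),np.cos(th)]
        else: d=np.r_[q,1]
        d=s.R.T@d; o=-s.R.T@s.t
        return (o+d*(z-o[2])/d[2])[:2]
def render(cam,model,x,y,a,z):
    m=np.zeros((400,640),np.uint8); Rz=R.from_euler('z',a).as_matrix()
    for P in model:
        h=cv2.convexHull(cam.proj(P@Rz.T+[x,y,z]).astype(np.float32))
        cv2.fillConvexPoly(m,np.round(h*16).astype(np.int32),255,cv2.LINE_AA,4)
    return m/255.
def fit(obs,model,xy,z=0,yaws=np.arange(0,3.1,.4)):
    """obs: list of (Cam, mask)"""
    def cost(p):
        c=0
        for cam,m in obs:
            r=render(cam,model,p[0]/100,p[1]/100,p[2]*.2,z); c+=1-np.minimum(r,m).sum()/max(np.maximum(r,m).sum(),1)
        return c/len(obs)
    best=None
    for a in yaws:
        p0=np.array([xy[0]*100,xy[1]*100,a/.2]); S=np.vstack([p0,p0+[1,0,0],p0+[0,1,0],p0+[0,0,1]])
        r=minimize(cost,p0,method='Nelder-Mead',options=dict(initial_simplex=S,maxiter=150,xatol=.003,fatol=1e-4))
        if best is None or r.fun<best.fun: best=r
    return best.x[0]/100,best.x[1]/100,(best.x[2]*.2),1-best.fun
def tool():
    s=read_state(); M_=R.from_rotvec(s['tcp_rot']).as_matrix(); return s,M_
def go(x,y,z,yaw,sym=np.pi):
    """print shift in tool axes (cm) now and the turn about tool z so tool y axis lies along world yaw (mod sym)"""
    s,T=tool(); d=T.T@(np.array([x,y,z])-s['eef_pos'])*100
    ty=np.arctan2(T[1,1],T[0,1]); dw=(yaw-ty+sym/2)%sym-sym/2
    print('pos',s['eef_pos'].round(4),'ty',round(ty,3),'q6 %.2f'%s['joint_positions'][5],'| tool shift cm',d.round(2),'turn z(tool) %.3f'%(-dw), 'tilt',(T[:,2]).round(3),'F',s['ft_force'].round(1),'gap %.4f'%s['finger_gap'],'t %.1f'%s['time_s'])
E
python3 - <<'E'
from h import *
C={n:Cam(n) for n in('scene','side')}
for t,z in [('pack0',0),('panel',0),('stud0',.034),('holder',0),('tyre0',0),('mug',0),('motor',0),('board',0),('driver',0),('dock',0),('sled_floor',.015),('slot_left',.039),('slot_right',.039),('wheel_hub',.052)]:
    for n,c in C.items():
        for o in tip_of(t,n)[:5]:
            if o['confidence']>.3: print(t,n,np.round(o['pixel']),'%.2f'%o['confidence'],c.ground(o['pixel'],z).round(3))
C={n:Cam(n) for n in('scene','side')}
for t in('pack0','panel','holder'):
    obs={n:[o for o in silhouettes(t,n) if o['confidence']>.4] for n in C}
    for o in obs['scene']:
        xy=C['scene'].ground(o['pixel'],.01)
        k=[(np.hypot(*(C['side'].ground(q['pixel'],.01)-xy)),i) for i,q in enumerate(obs['side'])]
        l=[(C['scene'],o['region']*1.)]
        if k and min(k)[0]<.04: l.append((C['side'],obs['side'][min(k)[1]]['region']*1.))
        print(t,len(l),np.round(fit(l,M[t.rstrip('0')],xy),3))
E
```

```text
pack0 scene [421. 219.] 0.79 [0.66  0.241]
pack0 scene [380. 149.] 0.61 [0.404 0.239]
pack0 scene [314. 216.] 0.60 [ 0.555 -0.026]
pack0 scene [397. 174.] 0.59 [0.503 0.246]
pack0 scene [180. 209.] 0.38 [ 0.409 -0.361]
pack0 side [280. 278.] 0.77 [0.409 0.227]
pack0 side [254. 260.] 0.68 [0.509 0.232]
pack0 side [221. 239.] 0.63 [0.645 0.244]
panel scene [442. 164.] 0.98 [0.517 0.385]
panel scene [382. 152.] 0.70 [0.414 0.238]
panel side [207. 292.] 0.88 [0.508 0.385]
stud0 scene [181. 210.] 0.50 [ 0.438 -0.351]
stud0 scene [144. 223.] 0.48 [ 0.445 -0.446]
stud0 side [314. 163.] 0.54 [ 0.699 -0.204]
stud0 side [414. 161.] 0.38 [ 0.444 -0.459]
stud0 side [401. 173.] 0.38 [ 0.433 -0.358]
holder scene [170. 222.] 0.87 [ 0.44  -0.392]
holder side [411. 163.] 0.69 [ 0.472 -0.488]
holder side [404. 175.] 0.62 [ 0.444 -0.4  ]
tyre0 scene [395. 255.] 0.71 [0.729 0.129]
tyre0 scene [228. 178.] 0.60 [ 0.351 -0.215]
tyre0 side [391. 211.] 0.82 [ 0.359 -0.203]
tyre0 side [336. 190.] 0.32 [ 0.561 -0.17 ]
mug scene [248. 310.] 0.87 [ 0.74  -0.252]
mug scene [345. 192.] 0.69 [0.511 0.082]
mug side 
[... 555 characters left out ...]
0.039]
sled_floor scene [308. 207.] 0.76 [ 0.53  -0.034]
sled_floor side [316. 208.] 0.61 [ 0.53  -0.037]
slot_left scene [345. 190.] 0.88 [0.528 0.073]
slot_left scene [171. 223.] 0.68 [ 0.472 -0.38 ]
slot_left side [291. 218.] 0.92 [0.532 0.068]
slot_right scene [276. 214.] 0.73 [ 0.535 -0.124]
slot_right side [337. 189.] 0.94 [ 0.527 -0.132]
wheel_hub scene [229. 231.] 0.92 [ 0.551 -0.247]
wheel_hub side [354. 172.] 0.48 [ 0.539 -0.231]
wheel_hub side [397. 177.] 0.47 [ 0.417 -0.308]
pack0 1 [0.571 0.364 3.242 0.19 ]
pack0 2 [0.657 0.24  1.55  0.8  ]
pack0 2 [0.51  0.24  1.146 0.792]
pack0 1 [0.41  0.241 1.802 0.776]
panel 2 [0.513 0.379 1.488 0.894]
holder 2 [ 0.443 -0.393  3.284  0.585]
```

View pics/wrist0.png

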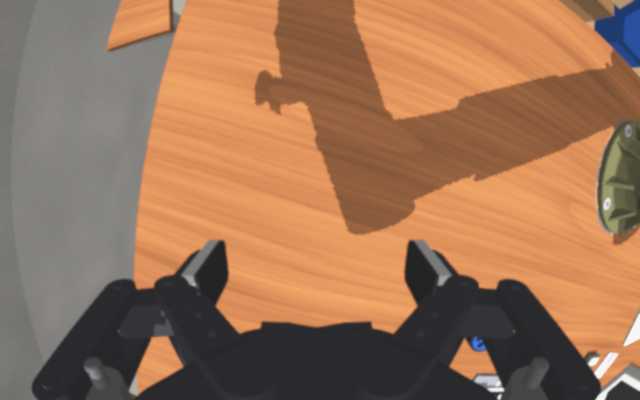

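```bash
python3 -m crank '[[[1,-3.1,2.58,-0.12,0,0,0],[1,-3.1,2.58,-0.12,0,0,0],[1,-3.1,2.58,-0.12,0,0,0],[1,-3.1,2.58,-0.12,0,0,0],[1,-3.1,2.58,-0.12,0,0,0],[1,-3.1,2.58,-0.12,0,0,0],[1,-3.1,2.58,-0.12,0,0,0],[1,-3.1,2.58,-0.12,0,0,0],[1,-3.1,2.58,-0.12,0,0,0],[1,-3.1,2.58,-0.12,0,0,0],[1,-3.1,2.58,-0.12,0,0,0],[1,-3.1,2.58,-0.12,0,0,0]]]'; python3 -m crank '[[[1,-3.1,2.58,-0.12,0,0,0],[1,-3.1,2.58,-0.12,0,0,0],[1,-3.1,2.58,-0.12,0,0,0],[1,-3.1,2.58,-0.12,0,0,0],[1,0,0,0,0,0,0.1],[1,0,0,0,0,0,0.1],[1,0,0,0,0,0,0.1],[1,0,0,0,0,0,0],[1,0,0,0,0,0,0]]]'
python3 - <<'E'
from h import *
go(.53,-.03,.25,np.pi/2)
c=Cam('wrist'); cv2.imwrite('pics/w1.png',c.img)
for t,z in [('sled_floor',.015),('slot_left',.039),('slot_right',.039),('wheel_hub',.052)]:
    for o in tip_of(t,'wrist')[:3]:
        if o['confidence']>.3: print(t,np.round(o['pixel']),'%.2f'%o['confidence'],c.ground(o['pixel'],z).round(4))
E
```

```text
time_s: 3.05
eef_pos: [0.4425, -0.1638, 0.2463]
tcp_rot: [-0.476, 3.104, -0.0]
ft_force: [-0.4, -0.8, 0.0]
finger_gap: 0.0856
finger_force: 0.0
time_s: 3.8
eef_pos: [0.5293, -0.0302, 0.2505]
tcp_rot: [-0.011, 3.142, 0.0]
ft_force: [-0.2, 0.4, -0.3]
finger_gap: 0.0853
finger_force: 0.0
pos [ 0.5293 -0.0302  0.2505] ty 1.578 q6 -1.89 | tool shift cm [-0.07  0.02  0.05] turn z(tool) 0.007 tilt [ 0.  0. -1.] F [-0.2  0.4 -0.3] gap 0.0853 t 3.8
sled_floor [316. 172.] 0.81 [ 0.5357 -0.0275]
sled_floor [502. 160.] 0.74 [0.5127 0.2325]
slot_left [394. 174.] 0.78 [0.5329 0.0655]
slot_right [233. 173.] 0.56 [ 0.533  -0.1266]
slot_right [177.  40.] 0.55 [ 0.3667 -0.1967]
wheel_hub [144. 184.] 0.78 [ 0.5429 -0.2446]
```

View pics/w1.png

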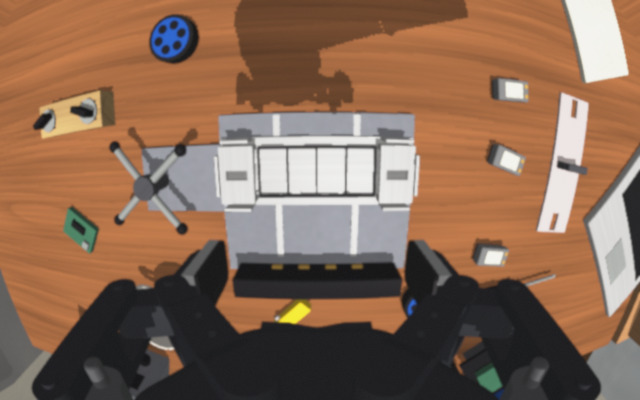

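```bash
cat >> h.py <<'E'
def slot(c,xy,z=.039,half=(.026,.014)):
    "centroid of the dark slot near world xy; returns world xy"
    P=np.array([[xy[0]+a*half[1],xy[1]+b*half[0],z] for a in(-1,1) for b in(-1,1)])
    q=c.proj(P); u0,v0=np.floor(q.min(0)).astype(int); u1,v1=np.ceil(q.max(0)).astype(int)
    g=cv2.resize(cv2.cvtColor(c.img[v0:v1,u0:u1],cv2.COLOR_BGR2GRAY),None,fx=6,fy=6,interpolation=cv2.INTER_CUBIC)
    _,b=cv2.threshold(g,0,255,cv2.THRESH_BINARY_INV+cv2.THRESH_OTSU)
    n,l,st,ce=cv2.connectedComponentsWithStats(b); d=[np.hypot(*(ce[i]-np.array(g.shape[::-1])/2))-st[i,4]**.5 for i in range(1,n)]
    i=1+int(np.argmin(d)); px=(ce[i]+.5)/6-.5+[u0,v0]
    return c.ground(px,z),px.round(1),(st[i,2:4]/6).round(1)
E
cat > slots.py <<'E'
from h import *
go(.533,-.03,.20,np.pi/2)
c=Cam('wrist')
for s,xy in(('slot_left',(.533,.067)),('slot_right',(.533,-.127))):
    o=tip_of(s,'wrist'); o=[q for q in o if np.hypot(*(c.ground(q['pixel'],.039)-xy))<.03]
    for k in range(2):
        r=slot(c,xy); xy=r[0]
    print(s,[c.ground(q['pixel'],.039).round(4) for q in o],'blob',r[0].round(4),r[1:])
for o in silhouettes('wheel','wrist')[:2]:
    sp=[box(-.078,.078,-.005,.005,.047,.057),box(-.005,.005,-.078,.078,.047,.057),disc(.016,.042,.062)]
    print('wheel','%.2f'%o['confidence'],np.round(fit([(c,o['region']*1.)],sp,(.546,-.245),0,np.arange(0,1.5,.3)),4))
E
python3 -m crank '[[[1,0,0,2.5,0,0,0],[1,-0.3,0,2.5,0,0,0],[1,0,0,0,0,0,0],[1,0,0,0,0,0,0]]]'; python3 slots.py
python3 -m crank '[[[1,0,0,0,0,0,0.121],[1,0,0,0,0,0,0.121],[1,0,0,0,0,0,0.121],[1,0,0,0,0,0,0.121],[1,0,0,0,0,0,0.121],[1,0,0,0,0,0,0.121],[1,0,0,0,0,0,0.121],[1,0,0,0,0,0,0.121],[1,0,0,0,0,0,0.121],[1,0,0,0,0,0,0.121],[1,0,0,0,0,0,0.121],[1,0,0,0,0,0,0.121]]]' >/dev/null
python3 -m crank '[[[1,0,0,0,0,0,0.121],[1,0,0,0,0,0,0.121],[1,0,0,0,0,0,0.121],[1,0,0,0,0,0,0.121],[1,0,0,0,0,0,0.121],[1,0,0,0,0,0,0.121],[1,0,0,0,0,0,0.121],[1,0,0,0,0,0,0.121],[1,0,0,0,0,0,0.121],[1,0,0,0,0,0,0.121],[1,0,0,0,0,0,0.121],[1,0,0,0,0,0,0.121]]]' >/dev/null
python3 -m crank '[[[1,0,0,0,0,0,0.121],[1,0,0,0,0,0,0.121],[1,0,0,0,0,0,0],[1,0,0,0,0,0,0]]]';python3 slots.py
```

```text
time_s: 4.38
eef_pos: [0.5317, -0.0306, 0.1997]
tcp_rot: [0.006, -3.139, 0.002]
ft_force: [-0.5, -0.8, 0.8]
finger_gap: 0.0856
finger_force: 0.0
pos [ 0.5317 -0.0306  0.1997] ty 1.575 q6 -1.89 | tool shift cm [-0.13  0.06 -0.03] turn z(tool) 0.004 tilt [-0.003 -0.001 -1.   ] F [-0.5 -0.8  0.8] gap 0.0856 t 4.4
slot_left [array([0.5318, 0.0711])] blob [0.5335 0.0688] (array([409.8, 182.5]), array([24.3, 11. ]))
slot_right [array([ 0.5381, -0.1218])] blob [ 0.5358 -0.1231] (array([224.6, 183.8]), array([25. , 11.5]))
wheel 0.72 [ 0.547  -0.2434  0.697   0.7406]
wheel 0.68 [ 0.546 -0.245  0.     0.   ]
time_s: 6.92
eef_pos: [0.3609, -0.4773, 0.0714]
tcp_rot: [-2.554, -1.199, -0.435]
ft_force: [-0.2, 0.1, 0.2]
finger_gap: 0.0857
finger_force: 0.0
pos [ 0.3609 -0.4773  0.0714] ty -0.667 q6 -2.99 | tool shift cm [ 46.44 -15.7    7.72] turn z(tool) 0.903 tilt [ 0.148  0.378 -0.914] F [-0.2  0.1  0.2] gap 0.0857 t 6.9
slot_left [] blob [0.5318 0.0594] (array([ 194.5, -114.4]), array([27., 13.]))
slot_right [] blob [ 0.4992 -0.113 ] (array([223.6, -83.8]), array([2.8, 3.3]))
```

Run:
```python
from h import *
s=read_state(); print(s['joint_positions'].round(2), s['eef_pos'],R.from_rotvec(s['tcp_rot']).as_matrix().round(3))
cv2.imwrite('pics/s2.png',snapshot('scene'))
```

```text
[-0.82  0.31  0.17 -0.37 -1.62 -2.99] [ 0.36382288 -0.47584061  0.07304853] [[ 0.605  0.782  0.148]
 [ 0.697 -0.61   0.377]
 [ 0.385 -0.125 -0.914]]
```

View pics/s2.png

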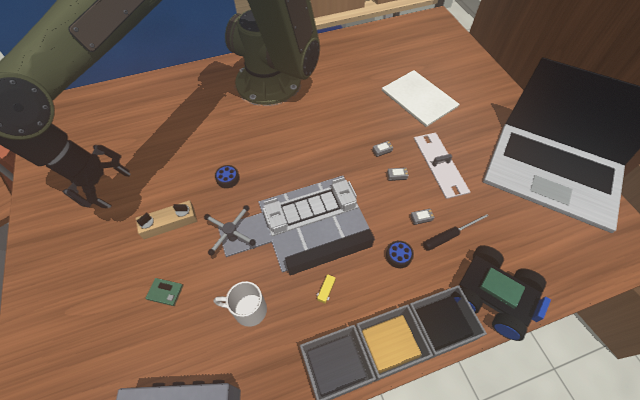

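```bash
python3 -m crank '[[[1,1.16,-0.37,-2.74,0,0,0],[1,1.16,-0.37,-2.74,0,0,0],[1,1.16,-0.37,-2.74,0,0,0],[1,1.16,-0.37,-2.74,0,0,0],[1,0,0,0,0,0,-0.12],[1,0,0,0,0,0,-0.12],[1,0,0,0,0,0,-0.12],[1,0,0,0,0,0,0],[1,0,0,0,0,0,0]]]'
python3 - <<'E'
from h import *
s,T=tool(); print(s['joint_positions'].round(2),s['eef_pos'].round(3))
d=T.T@[0,0,-1]; ax=np.cross([0,0,1],d); print('untilt',ax/np.linalg.norm(ax)*np.arccos(d[2]))
go(.5,-.03,.25,np.pi/2)
E
```

```text
time_s: 7.92
eef_pos: [0.3461, -0.4867, 0.1827]
tcp_rot: [-2.307, -1.712, -0.534]
ft_force: [0.1, 0.0, 0.1]
finger_gap: 0.0854
finger_force: 0.0
[-0.86  0.27  0.33 -0.39 -1.82 -2.63] [ 0.346 -0.487  0.183]
untilt [ 0.04107582 -0.42579828  0.        ]
pos [ 0.3461 -0.4867  0.1827] ty -0.303 q6 -2.63 | tool shift cm [46.63  1.35 13.82] turn z(tool) 1.268 tilt [ 0.158  0.384 -0.91 ] F [0.1 0.  0.1] gap 0.0854 t 7.9
```

```bash
python3 -m crank '[[[1,0,0,0,0.01,-0.106,0],[1,0,0,0,0.01,-0.106,0],[1,0,0,0,0.01,-0.106,0],[1,0,0,0,0.01,-0.106,0],[1,0,0,0,0,0,-0.122],[1,0,0,0,0,0,-0.122],[1,0,0,0,0,0,-0.122],[1,0,0,0,0,0,-0.122],[1,0,0,0,0,0,-0.122],[1,0,0,0,0,0,-0.122],[1,0,0,0,0,0,-0.122],[1,0,0,0,0,0,-0.122]]]' >/dev/null
python3 -m crank '[[[1,0,0,0,0,0,-0.122],[1,0,0,0,0,0,-0.122],[1,0,0,0,0,0,-0.122],[1,0,0,0,0,0,-0.122],[1,0,0,0,0,0,-0.122],[1,0,0,0,0,0,-0.122],[1,0,0,0,0,0,-0.122],[1,0,0,0,0,0,-0.122],[1,0,0,0,0,0,-0.122],[1,0,0,0,0,0,-0.122],[1,0,0,0,0,0,-0.122],[1,0,0,0,0,0,-0.122]]]' >/dev/null
python3 -m crank '[[[1,0,0,0,0,0,-0.122],[1,0,0,0,0,0,-0.122],[1,0,0,0,0,0,-0.122],[1,0,0,0,0,0,-0.122],[1,0,0,0,0,0,-0.122],[1,0,0,0,0,0,-0.122],[1,0,0,0,0,0,-0.122],[1,0,0,0,0,0,0]]]'
python3 - <<'E'
from h import *
s,T=tool(); 
d=T.T@[0,0,-1]; ax=np.cross([0,0,1],d); print('untilt',ax/np.linalg.norm(ax)*np.arccos(d[2]))
go(.533,-.03,.20,np.pi)
E
```

```text
time_s: 10.58
eef_pos: [0.3458, -0.4868, 0.1824]
tcp_rot: [-2.061, 2.367, -0.001]
ft_force: [-0.1, 0.3, 0.2]
finger_gap: 0.0854
finger_force: 0.0
untilt [-0.00255628  0.00166856  0.        ]
pos [ 0.3458 -0.4868  0.1824] ty 3.003 q6 0.48 | tool shift cm [-47.83 -12.26  -1.64] turn z(tool) -0.138 tilt [ 0.003  0.001 -1.   ] F [-0.1  0.3  0.2] gap 0.0854 t 10.6
```

```bash
python3 -m crank '[[[1,0,0,0,0,0,-0.069],[1,0,0,0,0,0,-0.069],[1,-3.52,-1.44,-0.14,0,0,0],[1,-3.52,-1.44,-0.14,0,0,0],[1,-3.52,-1.44,-0.14,0,0,0],[1,-3.52,-1.44,-0.14,0,0,0],[1,-3.52,-1.44,-0.14,0,0,0],[1,-3.52,-1.44,-0.14,0,0,0],[1,-3.52,-1.44,-0.14,0,0,0],[1,-3.52,-1.44,-0.14,0,0,0]]]' >/dev/null
python3 -m crank '[[[1,-3.52,-1.44,-0.14,0,0,0],[1,-3.52,-1.44,-0.14,0,0,0],[1,-3.52,-1.44,-0.14,0,0,0],[1,-3.52,-1.44,-0.14,0,0,0],[1,-3.52,-1.44,-0.14,0,0,0],[1,0,0,0,0,0,0],[1,0,0,0,0,0,0]]]'
python3 slots.py
python3 - <<'E'
from h import *
c=Cam('wrist'); cv2.imwrite('pics/w3.png',c.img)
E
```

```text
time_s: 12.0
eef_pos: [0.5337, -0.0279, 0.2014]
tcp_rot: [-2.215, 2.224, -0.001]
ft_force: [-0.4, -0.2, 0.2]
finger_gap: 0.0855
finger_force: 0.0
pos [ 0.5337 -0.0279  0.2014] ty 3.137 q6 -0.33 | tool shift cm [0.21 0.07 0.14] turn z(tool) 1.567 tilt [ 0.002  0.001 -1.   ] F [-0.4 -0.2  0.2] gap 0.0855 t 12.0
slot_left [array([0.5363, 0.0692])] blob [0.5341 0.0694] (array([316.6, 263.7]), array([10.5, 21.2]))
slot_right [array([ 0.534 , -0.1223])] blob [ 0.5376 -0.1242] (array([312.3,  80.3]), array([11.7, 27.2]))
wheel 0.64 [ 0.5467 -0.2442  0.6949  0.7777]
```

View pics/w3.png

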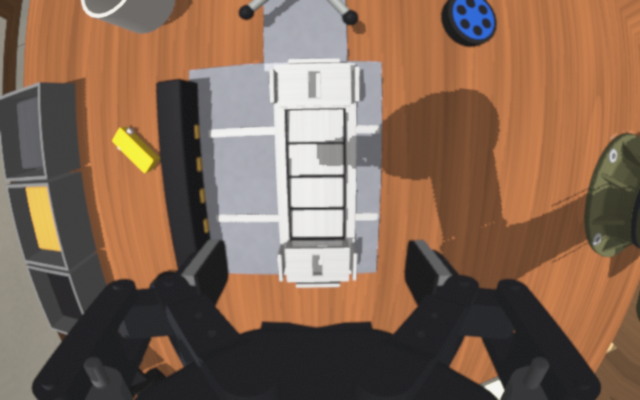

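```bash
cat > packs.py <<'E'
import sys
from h import *
x,y,z,yaw=map(float,sys.argv[1:5])
go(x,y,z,yaw)
c=Cam('wrist')
for o in silhouettes('pack0','wrist'):
    if o['confidence']<.35: continue
    xy=c.ground(o['pixel'],.012); f=fit([(c,o['region']*1.)],M['pack'],xy,float(sys.argv[5]) if len(sys.argv)>5 else 0)
    print('pack',np.round(o['pixel']),'%.2f'%o['confidence'],np.round(f,4))
    if f[3]>.6: go(f[0],f[1],z,f[2])
E
python3 -m crank '[[[1,-3.6,0,-0.4,0,0,0],[1,-3.6,0,-0.4,0,0,0],[1,-3.6,0,-0.4,0,0,0],[1,-3.6,0,-0.4,0,0,0],[1,-3.6,0,-0.4,0,0,0],[1,-3.6,0,-0.4,0,0,0],[1,-3.6,0,-0.4,0,0,0],[1,0,0,0,0,0,0],[1,0,0,0,0,0,0]]]'
python3 packs.py .51 .24 .1 1.15
```

```text
time_s: 13.0
eef_pos: [0.5338, 0.2228, 0.2297]
tcp_rot: [-2.218, 2.222, -0.001]
ft_force: [-0.5, -0.7, -0.3]
finger_gap: 0.0854
finger_force: 0.0
pos [0.5338 0.2228 0.2297] ty 3.14 q6 -0.74 | tool shift cm [-1.7   2.41 12.97] turn z(tool) -1.152 tilt [ 0.002  0.001 -1.   ] F [-0.5 -0.7 -0.3] gap 0.0854 t 13.0
pack [216. 187.] 0.89 [0.6592 0.2429 1.4053 0.8099]
pos [0.534  0.2211 0.23  ] ty 3.138 q6 -0.74 | tool shift cm [ -2.21 -12.48  13.03] turn z(tool) -1.409 tilt [ 0.002  0.001 -1.   ] F [0.7 0.6 0.1] gap 0.0852 t 13.1
pack [417. 183.] 0.89 [0.4125 0.2401 1.6676 0.8459]
pos [0.534  0.2211 0.23  ] ty 3.138 q6 -0.74 | tool shift cm [-1.84 12.19 12.97] turn z(tool) 1.470 tilt [ 0.002  0.001 -1.   ] F [0.7 0.6 0.1] gap 0.0852 t 13.1
pack [336. 184.] 0.65 [0.5119 0.2417 1.3274 0.8957]
pos [0.534  0.2211 0.23  ] ty 3.138 q6 -0.74 | tool shift cm [-2.04  2.24 12.99] turn z(tool) -1.331 tilt [ 0.002  0.001 -1.   ] F [0.7 0.6 0.1] gap 0.0852 t 13.1
```

```bash
cat >> h.py <<'E'
def lowsat(c,region,k=5,thr=75):
    hsv=cv2.cvtColor(c.img,cv2.COLOR_BGR2HSV); m=(hsv[...,1]<thr)
    m&=cv2.dilate(region.astype(np.uint8),np.ones((2*k+1,)*2))>0
    n,l,st,_=cv2.connectedComponentsWithStats(m.astype(np.uint8)); i=1+np.argmax(st[1:,4]); return (l==i)*1.
E
sed -i "s/\[(c,o\['region'\]\*1.)\],M\['pack'\]/[(c,lowsat(c,o['region']))],M['pack']/" packs.py
python3 -m crank '[[[1,-0.7,0.75,3,0,0,0],[1,-0.7,0.75,3,0,0,0],[1,-0.7,0.75,3,0,0,0],[1,0,0,0,0,0,0],[1,0,0,0,0,0,0]]]'
python3 packs.py .51 .24 .1 1.15
python3 - <<'E'
from h import *
c=Cam('wrist'); cv2.imwrite('pics/w4.png',c.img)
E
```

```text
time_s: 13.52
eef_pos: [0.5113, 0.2415, 0.1391]
tcp_rot: [-2.218, 2.225, -0.002]
ft_force: [-0.2, -0.3, 1.8]
finger_gap: 0.0851
finger_force: 0.0
pos [0.5113 0.2415 0.1391] ty 3.138 q6 -0.80 | tool shift cm [0.14 0.13 3.91] turn z(tool) -1.153 tilt [ 0.001 -0.001 -1.   ] F [-0.2 -0.3  1.8] gap 0.0851 t 13.5
pack [166. 186.] 0.95 [0.6611 0.242  1.4505 0.8468]
pos [0.513  0.2425 0.1426] ty 3.138 q6 -0.80 | tool shift cm [  0.02 -14.79   4.34] turn z(tool) -1.454 tilt [ 0.006  0.003 -1.   ] F [ 0.5 -0.5  0.7] gap 0.0854 t 13.6
pack [421. 187.] 0.78 [0.4123 0.2413 1.671  0.8468]
pos [0.513  0.2425 0.1426] ty 3.138 q6 -0.80 | tool shift cm [ 0.17 10.09  4.2 ] turn z(tool) 1.467 tilt [ 0.006  0.003 -1.   ] F [ 0.5 -0.5  0.7] gap 0.0854 t 13.6
```

View pics/w4.png

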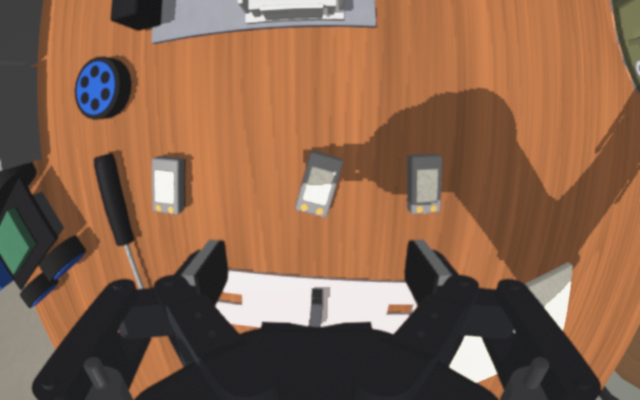

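```bash
cat > pk.py <<'E'
import sys
from h import *
x,y,zt=map(float,sys.argv[1:4]); zb=float(sys.argv[4]) if len(sys.argv)>4 else 0
c=Cam('wrist'); reg=render(c,[disc(.04,.0,.022)],x,y,0,zb)>0.5
m=lowsat(c,reg,1,70); f=fit([(c,m)],M['pack'],(x,y),zb); print('pack',np.round(f,4),'area',m.sum()); go(f[0],f[1],zt,f[2])
g=c.img.copy(); r=render(c,M['pack'],*f[:3],zb); g[cv2.morphologyEx((r>.5).astype(np.uint8),cv2.MORPH_GRADIENT,np.ones((2,2)))>0]=(0,0,255); cv2.imwrite('pics/pk.png',cv2.resize(g[100:280,120:500],None,fx=2,fy=2))
E
python3 pk.py .512 .242 .012
```

```text
pack [0.5119 0.2416 1.3195 0.8648] area 1956.0
pos [0.513  0.2431 0.1426] ty 3.138 q6 -0.80 | tool shift cm [ 0.2   0.19 13.06] turn z(tool) -1.323 tilt [ 0.006  0.004 -1.   ] F [0.2 1.1 0.2] gap 0.0854 t 13.7
```

View pics/pk.png

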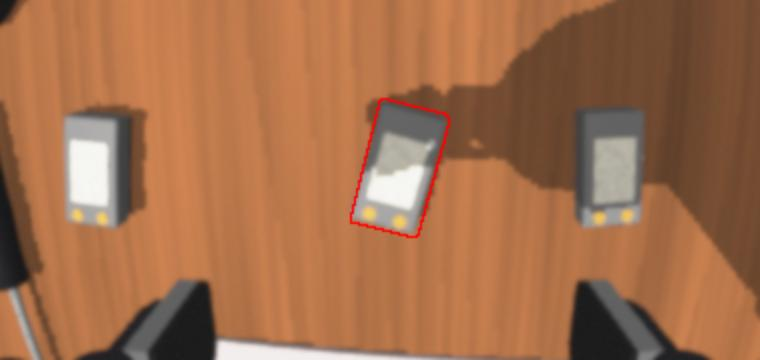

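```bash
python3 -m crank '[[[1,0,0,0,0,0,-0.12],[1,0,0,0,0,0,-0.12],[1,0,0,0,0,0,-0.12],[1,0,0,0,0,0,-0.12],[1,0,0,0,0,0,-0.12],[1,0,0,0,0,0,-0.12],[1,0,0,0,0,0,-0.12],[1,0,0,0,0,0,-0.12],[1,0,0,0,0,0,-0.12],[1,0,0,0,0,0,-0.12],[1,0,0,0,0,0,-0.12],[1,0,0,0,0,0,0]]]'
python3 pk.py .512 .242 .006
```

```text
time_s: 14.72
eef_pos: [0.5125, 0.2433, 0.1417]
tcp_rot: [-3.114, 0.39, -0.006]
ft_force: [-0.4, 0.2, -0.2]
finger_gap: 0.0853
finger_force: 0.0
pack [0.5114 0.2418 1.2877 0.8512] area 2025.0
pos [0.5124 0.2433 0.1414] ty -1.826 q6 0.52 | tool shift cm [-0.11  0.22 13.54] turn z(tool) 0.028 tilt [ 0.004  0.003 -1.   ] F [ 0.5 -0.1  0.3] gap 0.0856 t 14.8
```

```bash
python3 -m crank '[[[1,-0.1,0.2,3.4,0,0,0.015],[1,0,0,3.4,0,0,0],[1,0,0,3.4,0,0,0],[1,0,0,3.3,0,0,0],[1,0,0,0,0,0,0],[-1,0,0,0,0,0,0],[-1,0,0,0,0,0,0],[-1,0,0,0,0,0,0],[-1,0,0,0,0,0,0],[-1,0,0,0,0,0,0],[-1,0,0,0,0,0,0],[-1,0,0,0,0,0,0]]]' 40
python3 -c "
from h import *
go(.535,-.027,.12,np.pi)"
```

```text
time_s: 15.77
eef_pos: [0.5124, 0.2431, 0.0086]
tcp_rot: [-3.108, 0.418, -0.011]
ft_force: [-0.4, 0.3, 7.4]
finger_gap: 0.0531
finger_force: 43.7
pos [0.5124 0.2431 0.0086] ty -1.838 q6 0.50 | tool shift cm [  9.39  25.38 -11.24] turn z(tool) 1.303 tilt [ 0.007  0.005 -1.   ] F [-0.4  0.3  7.4] gap 0.0531 t 15.8
```

```bash
python3 -m crank '[[[-1,0,0,-3,0,0,0],[-1,0,0,-4,0,0,0],[-1,0,0,-4,0,0,0],[-1,0,0,0,0,0,0.117],[-1,0,0,0,0,0,0.117],[-1,0,0,0,0,0,0.117],[-1,0,0,0,0,0,0.117],[-1,0,0,0,0,0,0.117],[-1,0,0,0,0,0,0.117],[-1,0,0,0,0,0,0.117],[-1,0,0,0,0,0,0.117],[-1,0,0,0,0,0,0.117]]]'
python3 -m crank '[[[-1,0,0,0,0,0,0.117],[-1,0,0,0,0,0,0.117],[-1,3.6,-0.37,0,0,0,0],[-1,3.6,-0.37,0,0,0,0],[-1,3.6,-0.37,0,0,0,0],[-1,3.6,-0.37,0,0,0,0],[-1,3.6,-0.37,0,0,0,0],[-1,3.6,-0.37,0,0,0,0],[-1,0,0,0,0,0,0],[-1,0,0,0,0,0,0]]]'
python3 - <<'E'
from h import *
go(.534,.0265,.024,np.pi+.014)
c=Cam('wrist'); cv2.imwrite('pics/w5.png',c.img)
E
```

```text
time_s: 16.77
eef_pos: [0.5104, 0.2419, 0.1163]
tcp_rot: [-2.471, 1.932, -0.002]
ft_force: [-0.2, 0.5, -0.9]
finger_gap: 0.0529
finger_force: 42.9
time_s: 17.6
eef_pos: [0.5362, 0.0244, 0.1159]
tcp_rot: [-2.232, 2.205, -0.002]
ft_force: [0.1, 0.7, -0.7]
finger_gap: 0.053
finger_force: 42.9
pos [0.5362 0.0244 0.1159] ty -3.129 q6 -0.41 | tool shift cm [-0.2   0.26  9.19] turn z(tool) -0.002 tilt [ 0.004  0.002 -1.   ] F [ 0.1  0.7 -0.7] gap 0.0530 t 17.6
```

View pics/w5.png

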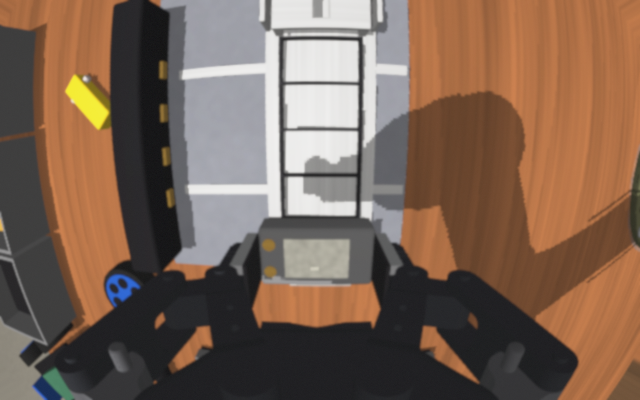

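Run:
```python
from h import *
c=Cam('wrist')
g=cv2.cvtColor(c.img,cv2.COLOR_BGR2GRAY).astype(float)
col=cv2.GaussianBlur(g,(0,0),.7)[:,292:300].mean(1)
for v0 in(38,82,128,175,217):
    w=col[v0-5:v0+6]; w=np.clip(w.max()-10-w,0,None)**2; v=(w*np.arange(v0-5,v0+6)).sum()/w.sum(); print(round(v,2),c.ground((296,v),.022).round(4))
for v in(60,105,150,195):
    row=g[v-3:v+4].mean(0)
    e=[]
    for u0 in((281,361)):
        w=row[u0-8:u0+9]; w=np.clip(w.max()-10-w,0,None)**2; e.append((w*np.arange(u0-8,u0+9)).sum()/w.sum())
    print(v,np.round(e,1),c.ground((e[0],v),.022).round(4),c.ground((e[1],v),.022).round(4))
```

```text
36.21 [ 0.5537 -0.0981]
81.12 [ 0.5531 -0.0626]
127.15 [ 0.5528 -0.0274]
173.13 [0.5526 0.0083]
218.04 [0.5527 0.0453]
60 [281.5 360.9] [ 0.5644 -0.0792] [ 0.5045 -0.0804]
105 [281.7 360.3] [ 0.5637 -0.0443] [ 0.5043 -0.0454]
150 [281.7 361.4] [ 0.5637 -0.0097] [ 0.5024 -0.0108]
195 [282.9 357.8] [0.5631 0.0261] [0.5036 0.0252]
```

```bash
python3 -m crank '[[[-1,-0.23,0.24,0,0,0,0],[-1,0,0,3,0,0,0],[-1,0,0,3,0,0,0],[-1,0,0,1,0,0,0],[-1,0,0,0,0,0,0],[-1,0,0,0,0,0,0]]]'
python3 -c "
from h import *
go(.5338,.0267,.024,np.pi+.014)"
```

```text
time_s: 18.2
eef_pos: [0.5338, 0.0288, 0.0454]
tcp_rot: [-2.239, 2.2, -0.002]
ft_force: [0.6, -0.9, -1.1]
finger_gap: 0.0531
finger_force: 42.9
pos [0.5338 0.0288 0.0454] ty -3.124 q6 -0.41 | tool shift cm [0.21 0.01 2.14] turn z(tool) 0.003 tilt [ 0.003  0.001 -1.   ] F [ 0.6 -0.9 -1.1] gap 0.0531 t 18.2
```

```bash
python3 -m crank '[[[-1,0.21,0,0,0,0,0],[-1,0,0,0.8,0,0,0],[-1,0,0,0.7,0,0,0],[-1,0,0,0,0,0,0],[-1,0,0,0.4,0,0,0],[-1,0,0,0.2,0,0,0],[-1,0,0,0,0,0,0]]]'
python3 -c "
from h import *
go(.5338,.0267,.0236,np.pi+.014)"
```

```text
time_s: 18.78
eef_pos: [0.5339, 0.0263, 0.0239]
tcp_rot: [-2.237, 2.201, -0.002]
ft_force: [0.0, -0.6, -0.2]
finger_gap: 0.053
finger_force: 42.9
pos [0.5339 0.0263 0.0239] ty -3.125 q6 -0.41 | tool shift cm [-0.04  0.01  0.03] turn z(tool) 0.002 tilt [ 0.003  0.001 -1.   ] F [ 0.  -0.6 -0.2] gap 0.0530 t 18.8
```

```bash
python3 -m crank '[[[-1,0,0,0.1,0,0,0],[-1,0,0,0,0,0,0],[0.6,0,0,0,0,0,0],[0.6,0,0,0,0,0,0],[0.6,0,0,0,0,0,0],[1,0,0,-3,0,0,0],[1,0,0,-4,0,0,0],[1,0,0,-4,0,0,0],[1,0,0,-2,0,0,0],[1,0,0,0,0,0,0],[1,0,0,0,0,0,0]]]'
python3 - <<'E'
from h import *
go(.412,.241,.15,1.67)
c=Cam('wrist'); cv2.imwrite('pics/w6.png',c.img[60:340,160:480])
E
```

```text
time_s: 19.7
eef_pos: [0.534, 0.0264, 0.1541]
tcp_rot: [-2.235, 2.2, -0.003]
ft_force: [-0.0, -0.1, -1.5]
finger_gap: 0.0852
finger_force: 0.0
pos [0.534  0.0264 0.1541] ty -3.126 q6 -0.41 | tool shift cm [-21.65  11.86   0.41] turn z(tool) 1.488 tilt [ 0.005  0.003 -1.   ] F [-0.  -0.1 -1.5] gap 0.0852 t 19.7
```

View pics/w6.png

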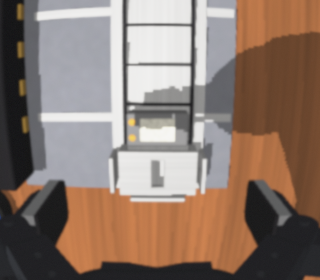

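```bash
python3 -m crank '[[[1,-3.09,1.7,0,0,0,0],[1,-3.09,1.7,0,0,0,0],[1,-3.09,1.7,0,0,0,0],[1,-3.09,1.7,0,0,0,0],[1,-3.09,1.7,0,0,0,0],[1,-3.09,1.7,0,0,0,0],[1,-3.09,1.7,0,0,0,0]]]' >/dev/null
python3 -m crank '[[[1,0,0,0,0,0,0.124],[1,0,0,0,0,0,0.124],[1,0,0,0,0,0,0.124],[1,0,0,0,0,0,0.124],[1,0,0,0,0,0,0.124],[1,0,0,0,0,0,0.124],[1,0,0,0,0,0,0.124],[1,0,0,0,0,0,0.124],[1,0,0,0,0,0,0.124],[1,0,0,0,0,0,0.124],[1,0,0,0,0,0,0.124],[1,0,0,0,0,0,0.124]]]' >/dev/null; python3 -m crank '[[[1,0,0,0,0,0,0],[1,0,0,0,0,0,0]]]'
python3 pk.py .412 .241 .008;python3 packs.py .412 .241 .008 1.67
```

```text
time_s: 21.5
eef_pos: [0.4105, 0.2401, 0.1512]
tcp_rot: [-0.161, 3.137, -0.0]
ft_force: [-0.7, 0.3, 0.5]
finger_gap: 0.0853
finger_force: 0.0
pack [0.4134 0.2413 1.6171 0.8588] area 1913.0
pos [0.4106 0.2401 0.1516] ty 1.674 q6 -2.42 | tool shift cm [-0.27  0.08 14.36] turn z(tool) 0.056 tilt [ 0.001  0.    -1.   ] F [-0.   0.2  0.3] gap 0.0856 t 21.6
pos [0.4106 0.2401 0.1516] ty 1.674 q6 -2.42 | tool shift cm [-0.13  0.07 14.36] turn z(tool) 0.004 tilt [ 0.001  0.    -1.   ] F [-0.   0.2  0.3] gap 0.0856 t 21.6
pack [114. 265.] 0.57 [0.5358 0.0104 3.026  0.804 ]
pos [0.4108 0.2403 0.1521] ty 1.672 q6 -2.43 | tool shift cm [-10.08 -24.14  14.41] turn z(tool) -1.354 tilt [ 0.002  0.001 -1.   ] F [-0.7 -0.1 -0.3] gap 0.0853 t 21.6
pack [315. 188.] 0.56 [0.4139 0.2413 1.6263 0.8648]
pos [0.4108 0.2403 0.1521] ty 1.672 q6 -2.43 | tool shift cm [-0.29  0.06 14.41] turn z(tool) 0.046 tilt [ 0.002  0.001 -1.   ] F [-0.7 -0.1 -0.3] gap 0.0853 t 21.6
```

```bash
python3 -m crank '[[[1,-0.28,0.07,3.7,0,0,0.05],[1,0,0,3.7,0,0,0],[1,0,0,3.7,0,0,0],[1,0,0,3.2,0,0,0],[1,0,0,0,0,0,0],[-1,0,0,0,0,0,0],[-1,0,0,0,0,0,0],[-1,0,0,0,0,0,0],[-1,0,0,0,0,0,0],[-1,0,0,0,0,0,0],[-1,0,0,0,0,0,0],[-1,0,0,0,0,0,0]]]' 40
python3 -m crank '[[[-1,0,0,-3,0,0,0],[-1,0,0,-4,0,0,0],[-1,0,0,-4,0,0,0],[-1,0,0,0,0,0,-0.118],[-1,0,0,0,0,0,-0.118],[-1,0,0,0,0,0,-0.118],[-1,0,0,0,0,0,-0.118],[-1,0,0,0,0,0,-0.118],[-1,0,0,0,0,0,-0.118],[-1,0,0,0,0,0,-0.118],[-1,0,0,0,0,0,-0.118],[-1,0,0,0,0,0,-0.118]]]'
python3 -m crank '[[[-1,0,0,0,0,0,-0.118],[-1,0,0,0,0,0,-0.118],[-1,0,0,0,0,0,-0.118],[-1,0,0,0,0,0,-0.118],[-1,3.13,-1.51,0,0,0,0],[-1,3.13,-1.51,0,0,0,0],[-1,3.13,-1.51,0,0,0,0],[-1,3.13,-1.51,0,0,0,0],[-1,3.13,-1.51,0,0,0,0],[-1,3.13,-1.51,0,0,0,0],[-1,3.13,-1.51,0,0,0,0],[-1,3.13,-1.51,0,0,0,0]]]' >/dev/null
python3 -m crank '[[[-1,0,0,0,0,0,0],[-1,0,0,0,0,0,0]]]'
python3 -c "
from h import *
go(.5343,-.0093,.024,np.pi+.014)"
```

```text
time_s: 22.65
eef_pos: [0.4156, 0.2431, 0.013]
tcp_rot: [-0.078, 3.134, 0.008]
ft_force: [-1.2, 0.3, 7.2]
finger_gap: 0.0528
finger_force: 42.6
time_s: 23.65
eef_pos: [0.4139, 0.2418, 0.1209]
tcp_rot: [-1.662, 2.66, 0.001]
ft_force: [0.6, -0.4, -0.4]
finger_gap: 0.0525
finger_force: 42.5
time_s: 24.82
eef_pos: [0.538, -0.009, 0.1202]
tcp_rot: [-2.229, 2.209, -0.001]
ft_force: [0.1, 0.4, -1.0]
finger_gap: 0.0527
finger_force: 42.5
pos [ 0.538  -0.009   0.1202] ty -3.133 q6 -0.35 | tool shift cm [0.04 0.4  9.62] turn z(tool) -0.005 tilt [ 0.003  0.002 -1.   ] F [ 0.1  0.4 -1. ] gap 0.0527 t 24.8
```

```bash
cat > hand.py <<'E'
from h import *
import sys
zb=float(sys.argv[1]); s,T=tool(); c=Cam('wrist'); p=s['eef_pos']
o=silhouettes('pack0','wrist'); o=[q for q in o if np.hypot(*(np.array(q['pixel'])-[316,255]))<40]
m=o[0]['region']*1.; f=fit([(c,m)],M['pack'],p[:2],zb,[np.pi/2*0+.0,.05,-.05])
d=T.T@np.array([f[0]-p[0],f[1]-p[1],0]); print('hand offset mm tool',(d*1e3).round(1),np.round(f,3),'%.2f'%o[0]['confidence'],np.argwhere(m>0).min(0),np.argwhere(m>0).max(0))
E
python3 hand.py .107
```

```text
hand offset mm tool [-1.  -0.6  0. ] [ 0.539 -0.008  0.025  0.905] 0.68 [211 260] [276 372]
```

```bash
python3 -m crank '[[[-1,-0.16,0.38,0,0,0,0],[-1,0,0,3,0,0,0],[-1,0,0,3,0,0,0],[-1,0,0,1.2,0,0,0],[-1,0,0,0,0,0,0],[-1,0,0,0,0,0,0],[-1,0,0,0,0,0,0]]]'
python3 -c "
from h import *
go(.5343,-.0074,.028,np.pi+.014)"
```

```text
time_s: 25.5
eef_pos: [0.535, -0.0053, 0.0499]
tcp_rot: [-2.232, 2.203, -0.004]
ft_force: [0.3, -0.6, -1.2]
finger_gap: 0.0525
finger_force: 42.4
pos [ 0.535  -0.0053  0.0499] ty -3.128 q6 -0.35 | tool shift cm [0.21 0.08 2.19] turn z(tool) -0.001 tilt [ 0.005  0.002 -1.   ] F [ 0.3 -0.6 -1.2] gap 0.0525 t 25.5
```

```bash
python3 -m crank '[[[-1,0.21,0.07,0,0,0,0],[-1,0,0,0.8,0,0,0],[-1,0,0,0.7,0,0,0],[-1,0,0,0,0,0,0],[-1,0,0,0.4,0,0,0],[-1,0,0,0.2,0,0,0],[-1,0,0,0,0,0,0]]]'
python3 -c "
from h import *
go(.5343,-.0074,.028,np.pi+.014)"
```

```text
time_s: 26.08
eef_pos: [0.5336, -0.0081, 0.0281]
tcp_rot: [-2.233, 2.206, -0.003]
ft_force: [-3.7, 0.5, 9.1]
finger_gap: 0.0523
finger_force: 43.3
pos [ 0.5336 -0.0081  0.0281] ty -3.129 q6 -0.35 | tool shift cm [-0.07 -0.07  0.01] turn z(tool) -0.002 tilt [ 0.003  0.001 -1.   ] F [-3.7  0.5  9.1] gap 0.0523 t 26.1
```

```bash
python3 -m crank '[[[0.6,0,0,0,0,0,0],[0.6,0,0,0,0,0,0],[0.6,0,0,0,0,0,0],[1,0,0,-3,0,0,0],[1,0,0,-4,0,0,0],[1,0,0,-4,0,0,0],[1,3,0,-2,0,0,0],[1,0,0,0,0,0,0],[1,0,0,0,0,0,0]]]'
python3 - <<'E'
from h import *
go(.659,.242,.15,1.45)
c=Cam('wrist'); a,b=c.proj([[.535,-.01,.03]])[0]; a,b=int(a),int(b); print(a,b)
cv2.imwrite('pics/w7.png',cv2.resize(c.img[b-80:b+80,a-100:a+100],None,fx=3,fy=3,interpolation=cv2.INTER_CUBIC))
E
```

```text
time_s: 26.83
eef_pos: [0.5339, -0.0387, 0.1579]
tcp_rot: [-2.229, 2.206, -0.003]
ft_force: [-0.6, 0.4, -1.0]
finger_gap: 0.0855
finger_force: 0.0
pos [ 0.5339 -0.0387  0.1579] ty -3.131 q6 -0.29 | tool shift cm [-27.93 -12.79   0.93] turn z(tool) -1.440 tilt [ 0.005  0.002 -1.   ] F [-0.6  0.4 -1. ] gap 0.0855 t 26.8
315 215
```

View pics/w7.png

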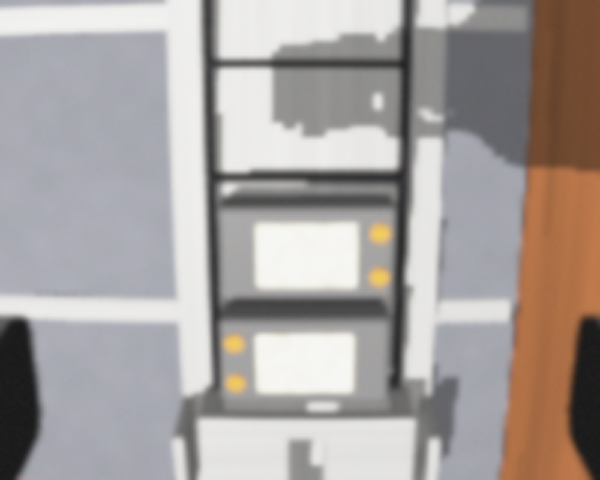

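```bash
python3 -m crank '[[[1,-3.49,-1.6,0,0,0,0],[1,-3.49,-1.6,0,0,0,0],[1,-3.49,-1.6,0,0,0,0],[1,-3.49,-1.6,0,0,0,0],[1,-3.49,-1.6,0,0,0,0],[1,-3.49,-1.6,0,0,0,0],[1,-3.49,-1.6,0,0,0,0],[1,-3.49,-1.6,0,0,0,0]]]' >/dev/null
python3 -m crank '[[[1,0,0,0,0,0,-0.12],[1,0,0,0,0,0,-0.12],[1,0,0,0,0,0,-0.12],[1,0,0,0,0,0,-0.12],[1,0,0,0,0,0,-0.12],[1,0,0,0,0,0,-0.12],[1,0,0,0,0,0,-0.12],[1,0,0,0,0,0,-0.12],[1,0,0,0,0,0,-0.12],[1,0,0,0,0,0,-0.12],[1,0,0,0,0,0,-0.12],[1,0,0,0,0,0,-0.12]]]' >/dev/null; python3 -m crank '[[[1,0,0,0,0,0,0],[1,0,0,0,0,0,0]]]'
python3 pk.py .660 .242 .008;python3 packs.py .66 .241 .008 1.45
```

```text
time_s: 28.72
eef_pos: [0.6572, 0.2429, 0.1553]
tcp_rot: [-3.136, 0.191, 0.0]
ft_force: [0.6, 1.0, -1.4]
finger_gap: 0.0852
finger_force: 0.0
pack [0.6585 0.2413 1.4849 0.8418] area 1828.0
pos [0.6574 0.2429 0.1557] ty -1.693 q6 0.81 | tool shift cm [ 0.12  0.15 14.77] turn z(tool) -0.036 tilt [ 0.  0. -1.] F [ 0.2 -0.5  0.7] gap 0.0854 t 28.8
pos [0.6574 0.2429 0.1557] ty -1.693 q6 0.81 | tool shift cm [ 0.28  0.16 14.77] turn z(tool) -0.001 tilt [ 0.  0. -1.] F [ 0.2 -0.5  0.7] gap 0.0854 t 28.8
pack [537. 261.] 0.93 [ 0.531  -0.0256  2.9991  0.6571]
pos [0.6576 0.2428 0.1564] ty -1.692 q6 0.81 | tool shift cm [-9.34 28.19 14.8 ] turn z(tool) -1.549 tilt [ 0.001  0.001 -1.   ] F [-0.   0.2  0.6] gap 0.0852 t 28.9
pack [321. 182.] 0.68 [0.659  0.2411 1.4318 0.8672]
pos [0.6576 0.2428 0.1564] ty -1.692 q6 0.81 | tool shift cm [ 0.14  0.17 14.84] turn z(tool) 0.018 tilt [ 0.001  0.001 -1.   ] F [-0.   0.2  0.6] gap 0.0852 t 28.9
pack [516. 263.] 0.67 [0.5321 0.0118 3.1051 0.824 ]
pos [0.6576 0.2428 0.1564] ty -1.692 q6 0.81 | tool shift cm [-9.69 24.46 14.8 ] turn z(tool) 1.486 tilt [ 0.001  0.001 -1.   ] F [-0.   0.2  0.6] gap 0.0852 t 28.9
```

```bash
python3 -m crank '[[[1,0.13,0.16,3.7,0,0,0],[1,0,0,3.7,0,0,0],[1,0,0,3.7,0,0,0],[1,0,0,3.4,0,0,0],[1,0,0,0,0,0,0],[1,0,0,0,0,0,0]]]'
python3 -c "
from h import *
go(.6587,.2412,.009,1.45)"
```

```text
time_s: 29.37
eef_pos: [0.6583, 0.2403, 0.0105]
tcp_rot: [3.135, -0.188, -0.002]
ft_force: [0.6, 0.3, 1.9]
finger_gap: 0.0854
finger_force: 0.0
pos [0.6583 0.2403 0.0105] ty -1.691 q6 0.82 | tool shift cm [ 0.03 -0.1   0.15] turn z(tool) 0.001 tilt [-0.001 -0.001 -1.   ] F [0.6 0.3 1.9] gap 0.0854 t 29.4
```

```bash
python3 -m crank '[[[-1,0,0,0,0,0,0],[-1,0,0,0,0,0,0],[-1,0,0,0,0,0,0],[-1,0,0,0,0,0,0],[-1,0,0,0,0,0,0],[-1,0,0,0,0,0,0],[-1,0,0,0,0,0,0],[-1,0,0,-3,0,0,0],[-1,0,0,-4,0,0,0],[-1,0,0,-4,0,0,0]]]' 40
python3 -m crank '[[[-1,0,0,0,0,0,0.12],[-1,0,0,0,0,0,0.12],[-1,0,0,0,0,0,0.12],[-1,0,0,0,0,0,0.12],[-1,0,0,0,0,0,0.12],[-1,0,0,0,0,0,0.12],[-1,0,0,0,0,0,0.12],[-1,0,0,0,0,0,0.12],[-1,0,0,0,0,0,0.12],[-1,0,0,0,0,0,0.12],[-1,0,0,0,0,0,0.12],[-1,0,0,0,0,0,0.12]]]' >/dev/null
python3 -m crank '[[[-1,3.58,1.55,0,0,0,0],[-1,3.58,1.55,0,0,0,0],[-1,3.58,1.55,0,0,0,0],[-1,3.58,1.55,0,0,0,0],[-1,3.58,1.55,0,0,0,0],[-1,3.58,1.55,0,0,0,0],[-1,3.58,1.55,0,0,0,0],[-1,3.58,1.55,0,0,0,0],[-1,0,0,0,0,0,0],[-1,0,0,0,0,0,0]]]'
python3 -c "
from h import *
go(.5342,-.0455,.05,np.pi+.014)"; python3 hand.py .106
```

```text
time_s: 30.2
eef_pos: [0.6586, 0.2407, 0.1239]
tcp_rot: [-3.135, 0.187, -0.003]
ft_force: [-0.2, 0.3, -0.0]
finger_gap: 0.0515
finger_force: 41.9
time_s: 32.03
eef_pos: [0.5385, -0.0484, 0.1235]
tcp_rot: [-2.227, 2.207, -0.004]
ft_force: [-0.1, 0.6, -0.2]
finger_gap: 0.0518
finger_force: 42.0
pos [ 0.5385 -0.0484  0.1235] ty -3.133 q6 -0.27 | tool shift cm [-0.28  0.47  7.34] turn z(tool) -0.005 tilt [ 0.006  0.002 -1.   ] F [-0.1  0.6 -0.2] gap 0.0518 t 32.0
hand offset mm tool [-5.1 -0.2  0. ] [ 0.539 -0.043 -0.008  0.929] 0.77 [216 261] [280 371]
```

```bash
python3 -m crank '[[[-1,0.03,0.45,0,0,0,0],[-1,0,0,3,0,0,0],[-1,0,0,3,0,0,0],[-1,0,0,1.5,0,0,0],[-1,0,0,0,0,0,0],[-1,0,0,0,0,0,0],[-1,0,0,0,0,0,0]]]'
python3 -c "
from h import *
go(.5342,-.0467,.028,np.pi+.014)"
```

```text
time_s: 32.72
eef_pos: [0.5354, -0.0466, 0.0483]
tcp_rot: [-2.233, 2.204, -0.004]
ft_force: [0.0, -0.3, 0.3]
finger_gap: 0.0519
finger_force: 42.1
pos [ 0.5354 -0.0466  0.0483] ty -3.128 q6 -0.27 | tool shift cm [0.01 0.13 2.03] turn z(tool) -0.001 tilt [ 0.005  0.001 -1.   ] F [ 0.  -0.3  0.3] gap 0.0519 t 32.7
```

```bash
python3 -m crank '[[[-1,0.0,0.13,0,0,0,0],[-1,0,0,0.8,0,0,0],[-1,0,0,0.6,0,0,0],[-1,0,0,0,0,0,0],[-1,0,0,0.4,0,0,0],[-1,0,0,0,0,0,0]]]'
python3 -m crank '[[[-1,0,0,0.2,0,0,0],[-1,0,0,0,0,0,0],[-1,0,0,0,0,0,0]]]'
python3 -c "
from h import *
go(.5342,-.0467,.026,np.pi+.014)"
```

```text
time_s: 33.22
eef_pos: [0.5343, -0.0477, 0.032]
tcp_rot: [-2.233, 2.204, -0.006]
ft_force: [-5.4, -1.5, 16.0]
finger_gap: 0.0515
finger_force: 44.3
time_s: 33.47
eef_pos: [0.5351, -0.0477, 0.0319]
tcp_rot: [-2.232, 2.203, -0.009]
ft_force: [-7.7, 0.3, 22.9]
finger_gap: 0.0517
finger_force: 45.5
pos [ 0.5351 -0.0477  0.0319] ty -3.129 q6 -0.27 | tool shift cm [-0.1   0.09  0.58] turn z(tool) -0.001 tilt [ 0.008 -0.    -1.   ] F [-7.7  0.3 22.9] gap 0.0517 t 33.5
```

```bash
python3 -m crank '[[[-1,0,0,-1,0,0,0],[-1,0,0,-1.5,0,0,0],[-1,0,0,-1.5,0,0,0],[-1,0,0,0,0,0,0],[-1,0,0,0,0,0,0]]]'
python3 - <<'E'
from h import *
go(.5342,-.0467,.026,np.pi+.014)
c=Cam('wrist'); a=c.img[150:310,215:415]; d=Cam('side'); e=Cam('scene')
p=read_state()['eef_pos']; q=d.proj(p)[0].astype(int); r=e.proj(p)[0].astype(int)
f=lambda i,q:cv2.resize(i[q[1]-35:q[1]+25,q[0]-38:q[0]+37],(400,320),interpolation=cv2.INTER_CUBIC)
L=np.hstack([f(d.img,q),f(e.img,r)]); A=cv2.resize(a,(350,280),interpolation=cv2.INTER_CUBIC); A=cv2.copyMakeBorder(A,0,0,0,450,cv2.BORDER_CONSTANT)
cv2.imwrite('pics/c8.png',np.vstack([L,A]))
E
```

```text
time_s: 33.88
eef_pos: [0.5331, -0.0469, 0.0668]
tcp_rot: [-2.232, 2.205, -0.001]
ft_force: [0.3, 0.4, -1.8]
finger_gap: 0.0517
finger_force: 42.1
pos [ 0.5331 -0.0469  0.0668] ty -3.13 q6 -0.27 | tool shift cm [-0.01 -0.09  4.08] turn z(tool) -0.002 tilt [ 0.003  0.002 -1.   ] F [ 0.3  0.4 -1.8] gap 0.0517 t 33.9
```

View pics/c8.png

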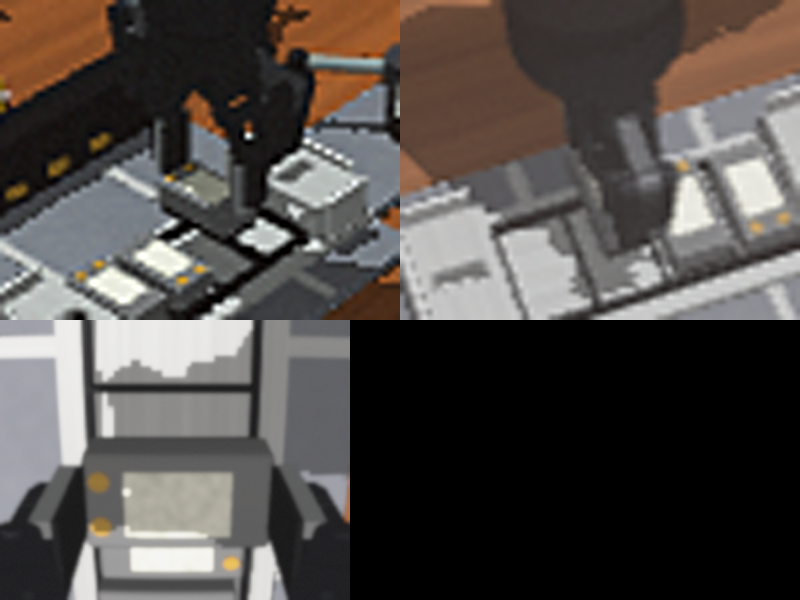

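```bash
python3 -m crank '[[[-1,0.03,-0.05,0,0,0,0],[-1,0,0,1.5,0,0,0],[-1,0,0,1.3,0,0,0],[-1,0,0,0,0,0,0],[-1,0,0,0,0,0,0]]]'
python3 -m crank '[[[-1,0,0,0.3,0,0,0],[-1,0,0,0,0,0,0]]]'
python3 -m crank '[[[-1,0,0,0.2,0,0,0],[-1,0,0,0,0,0,0]]]'
python3 -m crank '[[[-1,0,0,0.2,0,0,0],[-1,0,0,0,0,0,0]]]'
```

```text
time_s: 34.45
eef_pos: [0.5328, -0.0477, 0.0376]
tcp_rot: [-2.234, 2.208, 0.001]
ft_force: [0.5, -0.1, -0.6]
finger_gap: 0.0515
finger_force: 42.6
time_s: 34.62
eef_pos: [0.5336, -0.0474, 0.0358]
tcp_rot: [-2.233, 2.206, -0.001]
ft_force: [-0.7, -1.0, -1.4]
finger_gap: 0.0515
finger_force: 42.6
time_s: 34.78
eef_pos: [0.5335, -0.0474, 0.0336]
tcp_rot: [-2.233, 2.206, -0.001]
ft_force: [0.0, -0.5, -0.8]
finger_gap: 0.0519
finger_force: 42.6
time_s: 34.95
eef_pos: [0.5336, -0.0475, 0.0316]
tcp_rot: [-2.233, 2.206, -0.002]
ft_force: [0.3, -0.1, -1.3]
finger_gap: 0.0517
finger_force: 42.7
```

```bash
python3 -m crank '[[[-1,0,0,0.2,0,0,0],[-1,0,0,0,0,0,0]]]'
python3 -m crank '[[[-1,0,0,0.2,0,0,0],[-1,0,0,0,0,0,0]]]'
python3 -m crank '[[[-1,0,0,0.1,0,0,0],[-1,0,0,0,0,0,0]]]'
```

```text
time_s: 35.12
eef_pos: [0.5339, -0.0475, 0.0314]
tcp_rot: [-2.233, 2.205, -0.003]
ft_force: [-4.5, 0.8, 8.1]
finger_gap: 0.0513
finger_force: 44.1
time_s: 35.28
eef_pos: [0.5347, -0.0476, 0.0313]
tcp_rot: [-2.233, 2.204, -0.006]
ft_force: [-7.3, 1.5, 17.1]
finger_gap: 0.0514
finger_force: 45.5
time_s: 35.45
eef_pos: [0.5352, -0.0475, 0.0312]
tcp_rot: [-2.232, 2.203, -0.007]
ft_force: [-9.8, 2.8, 19.9]
finger_gap: 0.0518
finger_force: 46.0
```

```bash
python3 -m crank '[[[-1,0,0,-0.3,0,0,0],[0.6,0,0,0,0,0,0],[0.6,0,0,0,0,0,0],[0.6,0,0,0,0,0,0],[1,0,0,-3,0,0,0],[1,0,0,-4,0,0,0],[1,0,0,-4,0,0,0],[1,-2,0,-2,0,0,0],[1,0,0,0,0,0,0],[1,0,0,0,0,0,0]]]'
python3 - <<'E'
from h import *
go(.513,.38,.15,1.45)
c=Cam('wrist')
cv2.imwrite('pics/w9.png',cv2.resize(c.img[80:300,216:416],None,fx=2.7,fy=2.7,interpolation=cv2.INTER_CUBIC))
for o in silhouettes('pack0','wrist'):
    if o['confidence']<.35: continue
    for zb in(.015,.019,.022):
        print(np.round(o['pixel']),'%.2f'%o['confidence'],zb,np.round(fit([(c,o['region']*1.)],M['pack'],c.ground(o['pixel'],.03),zb,[0.01]),4))
E
```

```text
time_s: 36.28
eef_pos: [0.5335, -0.0269, 0.1605]
tcp_rot: [-2.232, 2.203, -0.002]
ft_force: [-1.0, -0.0, -0.8]
finger_gap: 0.0855
finger_force: 0.0
pos [ 0.5335 -0.0269  0.1605] ty -3.129 q6 -0.31 | tool shift cm [-40.71   1.52   1.14] turn z(tool) -1.437 tilt [ 0.004  0.002 -1.   ] F [-1.  -0.  -0.8] gap 0.0855 t 36.3
[312. 207.] 0.63 0.015 [ 5.367e-01 -7.100e-03  7.000e-04  8.836e-01]
[312. 207.] 0.63 0.019 [ 0.5372 -0.0085  0.0326  0.8605]
[312. 207.] 0.63 0.022 [ 0.5366 -0.0088  0.0354  0.8413]
[315. 167.] 0.57 0.015 [ 0.5351 -0.0436  0.018   0.9384]
[315. 167.] 0.57 0.019 [ 0.535  -0.044  -0.0051  0.9138]
[315. 167.] 0.57 0.022 [ 0.5345 -0.0447  0.0052  0.8941]
[310. 238.] 0.57 0.015 [0.5382 0.0283 0.0518 0.8419]
[310. 238.] 0.57 0.019 [0.5375 0.026  0.0767 0.8186]
[310. 238.] 0.57 0.022 [0.5384 0.026  0.0558 0.8021]
```

View pics/w9.png

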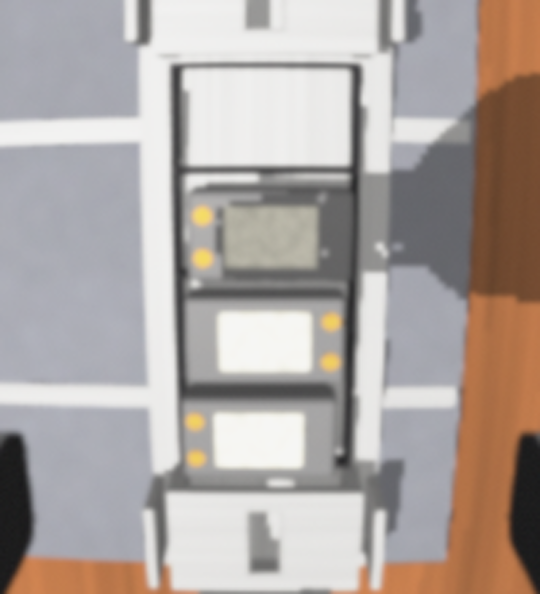

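```bash
python3 -m crank '[[[-1,1.9,0,0,0,0,0],[-1,0,0,0,0,0,0],[-1,0,0,0,0,0,0],[-1,0,0,0,0,0,0],[-1,0,0,4,0,0,0],[-1,0,0,4,0,0,0],[-1,0,0,3,0,0,0],[-1,0,0,0,0,0,0],[-1,0,0,0,0,0,0]]]' 20
python3 -m crank '[[[-1,0,0,0.4,0,0,0],[-1,0,0,0.3,0,0,0],[-1,0,0,0,0,0,0]]]'
python3 -m crank '[[[-1,0,0,0.2,0,0,0],[-1,0,0,0,0,0,0]]]'
python3 -m crank '[[[-1,0,0,0.2,0,0,0],[-1,0,0,0,0,0,0]]]'
```

```text
time_s: 37.13
eef_pos: [0.5324, -0.0467, 0.0485]
tcp_rot: [2.235, -2.207, -0.001]
ft_force: [0.5, -0.5, 1.2]
finger_gap: 0.0002
finger_force: 0.0
time_s: 37.38
eef_pos: [0.5343, -0.0462, 0.044]
tcp_rot: [-2.231, 2.204, -0.003]
ft_force: [-0.8, 0.4, -0.3]
finger_gap: 0.0
finger_force: 0.0
time_s: 37.55
eef_pos: [0.5338, -0.0463, 0.0411]
tcp_rot: [-2.232, 2.205, -0.002]
ft_force: [-0.4, 0.2, 0.6]
finger_gap: -0.0003
finger_force: 0.0
time_s: 37.72
eef_pos: [0.5334, -0.0464, 0.0384]
tcp_rot: [-2.233, 2.206, -0.001]
ft_force: [1.2, 0.6, -0.3]
finger_gap: -0.0001
finger_force: 0.0
```

```bash
python3 -m crank '[[[1,0,0,-4,0,0,0],[1,0,0,-4,0,0,0],[1,0,0,-4,0,0,0],[1,-3.9,0.19,0,0,0,0],[1,-3.9,0.19,0,0,0,0],[1,-3.9,0.19,0,0,0,0],[1,-3.9,0.19,0,0,0,0],[1,-3.9,0.19,0,0,0,0],[1,-3.9,0.19,0,0,0,0],[1,-3.9,0.19,0,0,0,0],[1,-3.9,0.19,0,0,0,0],[1,-3.9,0.19,0,0,0,0]]]' >/dev/null
python3 -m crank '[[[1,-3.9,0.19,0,0,0,0],[1,-3.6,0.19,0,0,0,0.09],[1,0,0,0,0,0,0],[1,0,0,0,0,0,0],[1,0,0,0,0,0,0]]]'
cat > panel.py <<'E'
from h import *
import sys
c=Cam('wrist'); 
for o in silhouettes('panel','wrist')[:2]:
    m=o['region']; print('%.2f'%o['confidence'],m.sum(),np.round(o['pixel']))
    f=fit([(c,m*1.)],M['panel'],c.ground(o['pixel'],.005),0,[1.488]); print('sil',np.round(f,4)); go(f[0],f[1],.02,f[2]+np.pi/2)
    hsv=cv2.cvtColor(c.img,cv2.COLOR_BGR2HSV); w=((hsv[...,1]<60)&(hsv[...,2]>150)).astype(np.uint8); w=cv2.morphologyEx(w&cv2.dilate(m.astype(np.uint8),np.ones((9,9))),cv2.MORPH_CLOSE,np.ones((31,31)))
    f=fit([(c,w*1.)],M['panel'],f[:2],0,[1.488]); print('white',np.round(f,4)); go(f[0],f[1],.02,f[2]+np.pi/2)
# slots: wood seen through
    for s in(1,-1):
        a=f[2]; xy=np.array(f[:2])+s*.096*np.array([-np.sin(a),np.cos(a)])
        q=c.proj([[*xy,.005]])[0].astype(int); b=hsv[q[1]-16:q[1]+17,q[0]-24:q[0]+25]; mm=(b[...,1]>90).astype(np.uint8)
        n,l,st,ce=cv2.connectedComponentsWithStats(mm); k=[i for i in range(1,n) if 60<st[i,4]<700]; print('slot',s,[(c.ground(ce[i]+q-[24,16],.005).round(4),st[i,2:]) for i in k], xy.round(4))
E
python3 panel.py
```

```text
time_s: 39.13
eef_pos: [0.5071, 0.379, 0.1589]
tcp_rot: [-2.133, 2.304, -0.001]
ft_force: [1.0, 0.7, 0.1]
finger_gap: 0.0856
finger_force: 0.0
0.90 14999 [312. 178.]
sil [0.5158 0.38   1.497  0.9318]
pos [0.5075 0.3782 0.1595] ty 3.063 q6 -1.04 | tool shift cm [-0.22 -0.78 13.95] turn z(tool) -0.005 tilt [ 0.003  0.002 -1.   ] F [ 0.3  0.  -0.1] gap 0.0855 t 39.2
white [0.516  0.3811 1.4856 0.8259]
pos [0.5075 0.3782 0.1595] ty 3.063 q6 -1.04 | tool shift cm [-0.33 -0.79 13.95] turn z(tool) 0.007 tilt [ 0.003  0.002 -1.   ] F [ 0.3  0.  -0.1] gap 0.0855 t 39.2
slot 1 [(array([0.3975, 0.3911]), array([  8,  33, 215], dtype=int32)), (array([0.4208, 0.3879]), array([ 26,  13, 311], dtype=int32))] [0.4203 0.3893]
slot -1 [(array([0.6353, 0.3714]), array([  9,  33, 268], dtype=int32)), (array([0.6101, 0.3729]), array([ 26,  13, 310], dtype=int32))] [0.6116 0.373 ]
```

```bash
python3 -m crank '[[[1,-0.28,-0.78,3.7,0,0,0],[1,0,0,3.7,0,0,0],[1,0,0,3.7,0,0,0],[1,0,0,3.6,0,0,0],[1,0,0,0,0,0,0],[1,0,0,0,0,0,0]]]'
python3 -c "
from h import *
go(.5155,.3804,.012,3.0625)"
```

```text
time_s: 39.73
eef_pos: [0.5153, 0.3796, 0.0112]
tcp_rot: [2.132, -2.307, 0.003]
ft_force: [0.8, 0.6, 1.4]
finger_gap: 0.0853
finger_force: 0.0
pos [0.5153 0.3796 0.0112] ty 3.063 q6 -1.03 | tool shift cm [-0.08 -0.02 -0.08] turn z(tool) 0.000 tilt [ 0.001 -0.002 -1.   ] F [0.8 0.6 1.4] gap 0.0853 t 39.7
```

```bash
python3 -m crank '[[[-1,0,0,0,0,0,0],[-1,0,0,0,0,0,0],[-1,0,0,0,0,0,0],[-1,0,0,0,0,0,0],[-1,0,0,0,0,0,0],[-1,0,0,0,0,0,0],[-1,0,0,0,0,0,0],[-1,0,0,0,0,0,0],[-1,0,0,0,0,0,0],[-1,0,0,0,0,0,0]]]' 100
python3 -m crank '[[[-1,0,0,-2,0,0,0],[-1,0,0,-3,0,0,0],[-1,0,0,-3,0,0,0],[-1,0,0,-3,0,0,0],[-1,0,0,0,0,0,-0.119],[-1,0,0,0,0,0,-0.119],[-1,0,0,0,0,0,-0.119],[-1,0,0,0,0,0,-0.119],[-1,0,0,0,0,0,-0.119],[-1,0,0,0,0,0,-0.119],[-1,0,0,0,0,0,-0.119],[-1,0,0,0,0,0,-0.119]]]'
python3 -m crank '[[[-1,0,0,0,0,0,-0.119],[-1,0,0,0,0,0,-0.119],[-1,0,0,0,0,0,-0.119],[-1,0,0,0,0,0,-0.119],[-1,0,0,0,0,0,-0.119],[-1,0,0,0,0,0,-0.119]]]' >/dev/null
python3 -m crank '[[[-1,0.12,3.5,0,0,0,0],[-1,0.12,3.5,0,0,0,0],[-1,0.12,3.5,0,0,0,0],[-1,0.12,3.5,0,0,0,0],[-1,0.12,3.5,0,0,0,0],[-1,0.12,3.5,0,0,0,0],[-1,0.12,3.5,0,0,0,0],[-1,0.12,3.5,0,0,0,0],[-1,0.12,3.5,0,0,0,0],[-1,0.12,3.5,0,0,0,0],[-1,0.12,3.5,0,0,0,0],[-1,0,2.2,0,0,0,0]]]' >/dev/null
python3 -m crank '[[[-1,0,0,0,0,0,0],[-1,0,0,0,0,0,0],[-1,0,0,0,0,0,0]]]'
python3 -c "
from h import *
go(.534,-.0272,.06,1.5848)"
```

```text
time_s: 40.57
eef_pos: [0.5158, 0.3818, 0.0131]
tcp_rot: [-2.131, 2.303, -0.001]
ft_force: [-1.6, -0.6, 5.4]
finger_gap: 0.0097
finger_force: 98.3
time_s: 41.57
eef_pos: [0.5147, 0.381, 0.1207]
tcp_rot: [-2.955, 1.064, -0.001]
ft_force: [-0.1, 0.6, -2.0]
finger_gap: 0.01
finger_force: 97.9
time_s: 43.32
eef_pos: [0.5351, -0.0252, 0.1208]
tcp_rot: [-3.14, -0.026, -0.002]
ft_force: [-0.8, 0.2, -1.5]
finger_gap: 0.0101
finger_force: 98.1
pos [ 0.5351 -0.0252  0.1208] ty -1.554 q6 1.26 | tool shift cm [-0.12  0.21  6.08] turn z(tool) 0.003 tilt [ 0.001  0.002 -1.   ] F [-0.8  0.2 -1.5] gap 0.0101 t 43.3
```

```bash
python3 -m crank '[[[-1,-0.22,0.2,2,0,0,0.003],[-1,0,0,2,0,0,0],[-1,0,0,1.6,0,0,0],[-1,0,0,0,0,0,0],[-1,0,0,0,0,0,0],[-1,0,0,0,0,0,0]]]'
python3 - <<'E'
from h import *
go(.5329,-.0272,.06,1.5848)
c=Cam('wrist'); cv2.imwrite('pics/w10.png',c.img)
E
```

```text
time_s: 43.82
eef_pos: [0.5341, -0.0267, 0.0668]
tcp_rot: [-3.14, -0.024, -0.006]
ft_force: [-0.5, 0.4, -1.4]
finger_gap: 0.0098
finger_force: 98.1
pos [ 0.5341 -0.0267  0.0668] ty -1.555 q6 1.26 | tool shift cm [-0.12  0.05  0.68] turn z(tool) 0.002 tilt [ 0.004  0.001 -1.   ] F [-0.5  0.4 -1.4] gap 0.0098 t 43.8
```

```bash
python3 -m crank '[[[-1,-0.1,0.05,0,0,0,0],[-1,0,0,0.4,0,0,0],[-1,0,0,0.3,0,0,0],[-1,0,0,0,0,0,0]]]'|grep -E 'eef|ft_f'
for i in 1; do python3 -m crank '[[[-1,0,0,0.3,0,0,0],[-1,0,0,0,0,0,0]]]'|grep -E 'eef|ft_f'; done
python3 -m crank '[[[-1,0,0,0.3,0,0,0],[-1,0,0,0,0,0,0]]]'|grep -E 'eef|ft_f'
```

```text
eef_pos: [0.532, -0.0279, 0.0578]
ft_force: [-0.2, 0.2, -1.3]
eef_pos: [0.5322, -0.0279, 0.0549]
ft_force: [-0.4, -0.2, -1.8]
eef_pos: [0.5325, -0.0279, 0.0523]
ft_force: [-0.2, 0.2, -1.3]
```

```bash
python3 -m crank '[[[-1,0,0,0.15,0,0,0],[-1,0,0,0,0,0,0]]]'|grep -E 'eef|ft_f'
python3 -m crank '[[[-1,0,0,0.15,0,0,0],[-1,0,0,0,0,0,0]]]'|grep -E 'eef|ft_f'
```

```text
eef_pos: [0.5327, -0.0279, 0.0521]
ft_force: [-2.7, -0.0, 4.4]
eef_pos: [0.533, -0.0279, 0.052]
ft_force: [-6.5, 1.6, 10.6]
```

```bash
python3 -m crank '[[[-1,0,0,-0.2,0,0,0],[0.2,0,0,0,0,0,0],[0.2,0,0,0,0,0,0],[0.2,0,0,0,0,0,0],[1,0,0,-3,0,0,0],[1,0,0,-4,0,0,0],[1,0,0,-4,0,0,0],[1,0,0,-3,0,0,0],[1,0,0,0,0,0,0],[1,0,0,0,0,0,0]]]'
cat > pslots.py <<'E'
from h import *
go(.5343,-.0272,.20,np.pi/2)
c=Cam('wrist'); cv2.imwrite('pics/ps.png',c.img)
for t in('slot_left','slot_right'): print(t,[(c.ground(o['pixel'],.039).round(4),round(o['confidence'],2)) for o in tip_of(t,'wrist')[:2]])
for xy in((.533,.069),(.536,-.123)):
    r=slot(c,xy,.044); r=slot(c,r[0],.044); print('panel slot',r[0].round(4),r[1:])
for o in silhouettes('panel','wrist')[:1]:
    print('panel',np.round(fit([(c,o['region']*1.)],M['panel'],(.534,-.027),.039,[.014]),4),'%.2f'%o['confidence'])
    for z in(.034,.044): print(z,np.round(fit([(c,o['region']*1.)],M['panel'],(.534,-.027),z,[.014]),4))
E
python3 pslots.py
```

```text
time_s: 45.7
eef_pos: [0.5331, -0.0278, 0.1937]
tcp_rot: [-3.139, -0.022, -0.01]
ft_force: [0.8, 0.3, -1.2]
finger_gap: 0.0854
finger_force: 0.0
pos [ 0.5331 -0.0278  0.1937] ty -1.557 q6 1.26 | tool shift cm [ 0.13 -0.06 -0.63] turn z(tool) 0.014 tilt [ 0.006  0.003 -1.   ] F [ 0.8  0.3 -1.2] gap 0.0854 t 45.7
slot_left [(array([0.5379, 0.0695]), 0.89), (array([0.7118, 0.2679]), 0.67)]
slot_right [(array([ 0.5357, -0.1232]), 0.66)]
panel slot [0.5381 0.0717] (array([218.9, 177.6]), array([23.2, 11.3]))
panel slot [ 0.5399 -0.1248] (array([415.7, 178.8]), array([27. , 14.8]))
panel [ 0.5365 -0.0256  0.0142  0.9289] 0.98
0.034 [ 0.5351 -0.0252  0.0157  0.925 ]
0.044 [ 0.5377 -0.0264  0.013   0.9106]
```

Run:
```python
from h import *
go(.5343,-.0272,.20,np.pi/2)
im=np.mean([Cam('wrist').img.astype(float) for _ in range(3)],0); c=Cam('wrist')
g=cv2.cvtColor(im.astype(np.uint8),cv2.COLOR_BGR2GRAY)
for u in(219,415):
    print(u,'v160-198',g[160:199,u-3:u+4].mean(1).astype(int))
    for v in (165,178,190): print(v,c.ground((u,v),.044).round(4),c.ground((u,v),.039).round(4))
    print('u',g[174:183,u-28:u+29].mean(0).astype(int))
    print([c.ground((u+k,178),.044).round(4)[1] for k in(-28,0,28)])
```

```text
pos [ 0.5315 -0.0281  0.1898] ty -1.557 q6 1.26 | tool shift cm [ 0.28 -0.09 -1.02] turn z(tool) 0.014 tilt [-0.     0.001 -1.   ] F [ 0.8 -0.2 -0.4] gap 0.0855 t 45.9
219 v160-198 [233 234 233 233 233 233 233 233 233 231 223 198 161 141 146 165 182 188
 189 187 183 174 175 194 207 204 202 216 227 232 233 233 233 233 233 233
 233 233 233]
165 [0.5492 0.0692] [0.5484 0.0709]
178 [0.5362 0.0699] [0.5352 0.0716]
190 [0.524  0.0707] [0.5227 0.0723]
u [127 127 127 127 133 157 194 215 210 183 177 204 215 195 155 147 175 194
 182 151 128 129 137 139 140 140 143 160 187 200 203 203 204 204 204 204
 204 205 207 210 212 215 220 228 232 233 233 233 234 234 234 233 233 234
 233 234 233]
[np.float64(0.1004), np.float64(0.0699), np.float64(0.0412)]
415 v160-198 [233 233 233 233 233 233 233 233 233 232 227 211 178 152 151 173 199 214
 218 219 217 209 190 185 203 209 203 212 225 231 233 233 233 233 233 233
 233 233 233]
165 [ 0.5522 -0.1223] [ 0.5514 -0.124 ]
178 [ 0.5392 -0.1234] [ 0.5382 -0.1251]
190 [ 0.527  -0.1246] [ 0.5258 -0.1263]
u [233 233 233 233 233 233 233 233 233 233 229 224 217 211 206 204 203 203
 203 203 203 203 203 203 203 202 202 200 198 197 198 196 174 149 137 133
 125 117 121 138 172 211 226 227 222 204 167 150 181 213 216 199 173 160
 158 158 159]
[np.float64(-0.0946), np.float64(-0.1234), np.float64(-0.154)]
```

```bash
python3 -m crank '[[[1,-0.95,3.66,0,0,0,0],[1,-0.95,3.66,0,0,0,0],[1,-0.95,3.66,0,0,0,0],[1,-0.95,3.66,0,0,0,0],[1,-0.95,3.66,0,0,0,0],[1,-0.95,3.66,0,0,0,0],[1,-0.95,3.66,0,0,0,0],[1,-0.95,3.66,0,0,0,0],[1,-0.95,3.66,0,0,0,0],[1,-0.95,3.66,0,0,0,0],[1,0,0,0,0,0,0],[1,0,0,0,0,0,0]]]'
cat > studs.py <<'E'
from h import *
python=0
go(.443,-.393,.1,np.pi/2)
c=Cam('wrist'); cv2.imwrite('pics/st.png',c.img)
print('tip',[(c.ground(o['pixel'],.034).round(4),round(o['confidence'],2)) for o in tip_of('stud0','wrist')[:3]])
for o in silhouettes('holder','wrist')[:1]: print('holder',np.round(fit([(c,o['region']*1.)],M['holder'],c.ground(o['pixel'],.03),0),4))
for o in silhouettes('stud0','wrist')[:4]:
    if o['confidence']<.3: continue
    xy=c.ground(o['pixel'],.045); f=fit([(c,o['region']*1.)],M['stud'],xy,.034); print('stud',np.round(o['pixel']),'%.2f'%o['confidence'],np.round(f,4))
    # black wing
    v=cv2.cvtColor(c.img,cv2.COLOR_BGR2HSV)[...,2]; k=cv2.dilate(o['region'].astype(np.uint8),np.ones((5,5)))>0
    w=((v<70)&k).astype(np.uint8); n,l,st,_=cv2.connectedComponentsWithStats(w); w=(l==1+np.argmax(st[1:,4]))*1.
    f=fit([(c,w)],M['stud'][1:],f[:2],.034); print('  wing',np.round(f,4),w.sum()); go(f[0],f[1],.04,f[2]+np.pi/2)
E
python3 studs.py
```

```text
time_s: 47.1
eef_pos: [0.4412, -0.397, 0.1896]
tcp_rot: [-3.139, -0.017, -0.001]
ft_force: [0.0, 0.8, 0.2]
finger_gap: 0.0854
finger_force: 0.0
pos [ 0.4412 -0.397   0.1896] ty -1.56 q6 1.98 | tool shift cm [ 0.18 -0.38  8.96] turn z(tool) 0.011 tilt [ 0.001  0.002 -1.   ] F [0.  0.8 0.2] gap 0.0854 t 47.1
tip [(array([ 0.4378, -0.3481]), 0.85), (array([ 0.4451, -0.4362]), 0.58)]
holder [ 0.4424 -0.3926  0.0463  0.7027]
stud [269. 182.] 0.88 [ 0.4402 -0.3469  1.1334  0.8865]
  wing [ 0.4422 -0.3486  1.1623  0.5699] 359.0
pos [ 0.4428 -0.3945  0.1908] ty -1.555 q6 1.98 | tool shift cm [-0.03 -4.57 15.09] turn z(tool) -1.147 tilt [ 0.003  0.002 -1.   ] F [-0.6  0.   0.2] gap 0.0855 t 47.3
stud [362. 178.] 0.85 [ 0.4443 -0.439   2.1858  0.9251]
  wing [ 0.4435 -0.4374  2.3167  0.5726] 357.0
pos [ 0.4428 -0.3945  0.1908] ty -1.555 q6 1.98 | tool shift cm [-0.03  4.31 15.08] turn z(tool) 0.840 tilt [ 0.003  0.002 -1.   ] F [-0.6  0.   0.2] gap 0.0855 t 47.3
stud [ 94. 101.] 0.34 [ 0.5369 -0.1501  1.7188  0.3397]
  wing [ 0.5369 -0.1501  0.      0.    ] 24.0
pos [ 0.4428 -0.3945  0.1908] ty -1.555 q6 1.98 | tool shift cm [  9.75 -24.27  15.15] turn z(tool) 0.016 tilt [ 0.003  0.002 -1.   ] F [-0.6  0.   0.2] gap 0.0855 t 47.3
```

```bash
python3 -m crank '[[[0.2,0,0,0,0,0,0.119],[0.2,0,0,0,0,0,0.119],[0.2,0,0,0,0,0,0.119],[0.2,0,0,0,0,0,0.119],[0.2,0,0,0,0,0,0.119],[0.2,0,0,0,0,0,0.119],[0.2,0,0,0,0,0,0.119],[0.2,0,0,0,0,0,0.119],[0.2,0,0,0,0,0,0.119],[0.2,0,0,0,0,0,0.119],[0.2,0,0,0,0,0,0.119],[0.2,0,0,0,0,0,0.119]]]' >/dev/null
python3 -m crank '[[[0.2,0,0,0,0,0,0.119],[0.2,0,0,0,0,0,0.119],[0.2,0,0,0,0,0,0.119],[0.2,0,0,0,0,0,0.119],[0.2,0,0,0,0,0,0.119],[0.2,-2.1,1.1,1.5,0,0,0],[0.2,-2.1,1.1,1.5,0,0,0],[0.2,0,0,0,0,0,0],[0.2,0,0,0,0,0,0],[0.2,0,0,0,0,0,0],[0.2,0,0,0,0,0,0]]]'
python3 studs.py
```

```text
time_s: 49.22
eef_pos: [0.4409, -0.3482, 0.162]
tcp_rot: [-1.685, 2.647, -0.003]
ft_force: [0.2, -0.3, 0.7]
finger_gap: 0.0512
finger_force: 0.0
pos [ 0.4409 -0.3482  0.162 ] ty 2.704 q6 -0.13 | tool shift cm [ 3.99 -2.06  6.2 ] turn z(tool) 1.133 tilt [ 0.004  0.    -1.   ] F [ 0.2 -0.3  0.7] gap 0.0512 t 49.2
tip [(array([ 0.4427, -0.3439]), 0.73), (array([ 0.4484, -0.4391]), 0.63)]
holder [ 0.527  -0.2015 -0.0606  0.4905]
stud [267.  94.] 0.83 [ 0.4442 -0.4389  2.111   0.9262]
  wing [ 0.4417 -0.4362  2.2175  0.1936] 117.0
pos [ 0.4404 -0.3483  0.1612] ty 2.703 q6 -0.13 | tool shift cm [ 7.93 -3.81 12.11] turn z(tool) -1.085 tilt [ 0.003  0.001 -1.   ] F [ 0.6 -0.4 -0.8] gap 0.0514 t 49.4
```

```bash
cat > st.py <<'E'
import sys
from h import *
x,y,zt=map(float,sys.argv[1:4]); s=float(sys.argv[4]) if len(sys.argv)>4 else 0
c=Cam('wrist'); reg=render(c,[disc(.024,.0,.026)],x,y,0,.034)>.5
for th in(70,100):
    m=lowsat(c,reg,1,th); f=fit([(c,m)],M['stud'],(x,y),.034); print('lowsat',th,np.round(f,4),m.sum()); go(f[0],f[1],zt,f[2]+np.pi/2)
v=cv2.cvtColor(c.img,cv2.COLOR_BGR2HSV)[...,2]
for th in(50,65): print('black',th,((v<th)&reg).sum())
for o in silhouettes('stud0','wrist')[:4]:
    f=fit([(c,o['region']*1.)],M['stud'],c.ground(o['pixel'],.045),.034); print('sil','%.2f'%o['confidence'],np.round(f,4))
print('tip',[(c.ground(o['pixel'],.034).round(4),round(o['confidence'],2)) for o in tip_of('stud0','wrist')[:3]])
E
python3 st.py .440 -.347 .04
```

```text
lowsat 70 [ 0.4414 -0.3465  3.077   0.8331] 1628.0
pos [ 0.4403 -0.3483  0.161 ] ty 2.703 q6 -0.13 | tool shift cm [-0.18  0.   12.1 ] turn z(tool) 1.197 tilt [ 0.003  0.001 -1.   ] F [ 0.4 -0.7  0.2] gap 0.0511 t 49.5
lowsat 100 [ 0.4443 -0.349   0.6837  0.5894] 2430.0
pos [ 0.4403 -0.3483  0.161 ] ty 2.703 q6 -0.13 | tool shift cm [-0.08 -0.37 12.1 ] turn z(tool) 0.449 tilt [ 0.003  0.001 -1.   ] F [ 0.4 -0.7  0.2] gap 0.0511 t 49.5
black 50 53
black 65 133
sil 0.90 [ 0.4448 -0.44    0.6857  0.884 ]
sil 0.64 [ 0.4405 -0.3465  1.2201  0.8994]
tip [(array([ 0.4388, -0.3478]), 0.92), (array([ 0.4439, -0.4381]), 0.69)]
```

```bash
python3 -m crank '[[[0.2,-0.2,0.12,3,0,0,-0.035],[0.2,0,0,4,0,0,0],[0.2,0,0,3,0,0,0],[0.2,0,0,1.6,0,0,0],[0.2,0,0,0,0,0,0],[0.2,0,0,0,0,0,0]]]'
python3 -c "
from h import *
go(.440,-.346,.042,2.74)"
```

```text
time_s: 50.07
eef_pos: [0.44, -0.3456, 0.0447]
tcp_rot: [-1.731, 2.62, 0.001]
ft_force: [-0.3, 0.7, 0.9]
finger_gap: 0.0508
finger_force: 0.0
pos [ 0.44   -0.3456  0.0447] ty 2.739 q6 -0.09 | tool shift cm [ 0.03 -0.02  0.27] turn z(tool) -0.001 tilt [ 0.001  0.001 -1.   ] F [-0.3  0.7  0.9] gap 0.0508 t 50.1
```

```bash
python3 -m crank '[[[0.2,0,0,0.15,0,0,0],[-1,0,0,0,0,0,0],[-1,0,0,0,0,0,0],[-1,0,0,0,0,0,0],[-1,0,0,0,0,0,0],[-1,0,0,0,0,0,0],[-1,0,0,0,0,0,0],[-1,0,0,0,0,0,0]]]' 60
python3 -m crank '[[[-1,0,0,-2,0,0,0],[-1,0,0,-3,0,0,0],[-1,0,0,-4,0,0,0],[-1,0,0,-1,0,0,0],[-1,0,0,0,0,0,0],[-1,0,0,0,0,0,0]]]'
python3 - <<'E'
from h import *
go(.5347,.0692,.15,.014); go(.5373,-.1228,.15,.014)
E
```

```text
time_s: 50.73
eef_pos: [0.441, -0.3458, 0.0445]
tcp_rot: [-1.73, 2.618, -0.003]
ft_force: [0.3, -0.1, 6.3]
finger_gap: 0.0085
finger_force: 61.0
time_s: 51.23
eef_pos: [0.4404, -0.3455, 0.1437]
tcp_rot: [-1.73, 2.618, -0.001]
ft_force: [-0.0, -0.4, -1.1]
finger_gap: 0.0083
finger_force: 60.2
pos [ 0.4404 -0.3455  0.1437] ty 2.739 q6 -0.09 | tool shift cm [-41.85   7.59  -0.52] turn z(tool) -0.417 tilt [ 0.004  0.002 -1.   ] F [-0.  -0.4 -1.1] gap 0.0083 t 51.2
pos [ 0.4404 -0.3455  0.1437] ty 2.739 q6 -0.09 | tool shift cm [-24.29  -0.18  -0.56] turn z(tool) -0.417 tilt [ 0.004  0.002 -1.   ] F [-0.  -0.4 -1.1] gap 0.0083 t 51.2
```

```bash
python3 -m crank '[[[-1,0,0,0,0,0,-0.104],[-1,0,0,0,0,0,-0.104],[-1,0,0,0,0,0,-0.104],[-1,0,0,0,0,0,-0.105],[-1,-3.76,-0.91,0,0,0,0],[-1,-3.76,-0.91,0,0,0,0],[-1,-3.76,-0.91,0,0,0,0],[-1,-3.76,-0.91,0,0,0,0],[-1,-3.76,-0.91,0,0,0,0],[-1,-3.76,-0.91,0,0,0,0],[-1,-3.76,-0.91,0,0,0,0],[-1,-3.76,-0.91,0,0,0,0]]]' >/dev/null
python3 -m crank '[[[-1,-3.76,-0.91,0,0,0,0],[-1,-3.76,-0.91,0,0,0,0],[-1,-3.76,-0.91,0,0,0,0],[-1,0,0,0,0,0,0],[-1,0,0,0,0,0,0],[-1,0,0,0,0,0,0],[-1,0,0,0,0,0,0]]]'
python3 - <<'E'
from h import *
go(.5347,.0692,.085,.014)
s,T=tool(); c=Cam('wrist'); p=s['eef_pos']; cv2.imwrite('pics/sh.png',c.img)
for o in silhouettes('stud0','wrist')[:2]:
    f=fit([(c,o['region']*1.)],M['stud'],p[:2],p[2]-.0105,[1.58]); d=T.T@np.array([f[0]-p[0],f[1]-p[1],0]); print('%.2f'%o['confidence'],np.round(o['pixel']),np.round(f,4),(d*1e3).round(1))
E
```

```text
time_s: 52.82
eef_pos: [0.5339, 0.0685, 0.1433]
tcp_rot: [-2.235, 2.206, -0.0]
ft_force: [-0.8, -0.5, -0.7]
finger_gap: 0.0087
finger_force: 60.2
pos [0.5339 0.0685 0.1433] ty -3.128 q6 -0.49 | tool shift cm [-0.07 -0.07  5.83] turn z(tool) -0.001 tilt [ 0.001  0.001 -1.   ] F [-0.8 -0.5 -0.7] gap 0.0087 t 52.8
0.76 [316. 229.] [0.5341 0.0676 1.6191 0.6313] [ 0.8 -0.1 -0. ]
```

```bash
python3 -m crank '[[[-1,-0.07,-0.07,3,0,0,0],[-1,0,0,3,0,0,0],[-1,0,0,0,0,0,0],[-1,0,0,0,0,0,0],[-1,0,0,0,0,0,0]]]' >/dev/null
python3 -c "
from h import *
go(.5347,.0692,.065,.014)"
```

```text
pos [0.5361 0.0696 0.0862] ty -3.128 q6 -0.49 | tool shift cm [0.04 0.15 2.12] turn z(tool) -0.000 tilt [ 0.005  0.001 -1.   ] F [ 0.1  0.1 -0. ] gap 0.0083 t 53.3
```

```bash
python3 -m crank '[[[-1,0.03,0.1,0.5,0,0,0],[-1,0,0,0.4,0,0,0],[-1,0,0,0,0,0,0]]]' |grep -E 'eef|ft_f'
python3 -m crank '[[[-1,0,0,0.3,0,0,0],[-1,0,0,0,0,0,0]]]' |grep -E 'eef|ft_f'
python3 -m crank '[[[-1,0,0,0.3,0,0,0],[-1,0,0,0,0,0,0]]]' |grep -E 'eef|ft_f'
python3 -m crank '[[[-1,0,0,0.2,0,0,0],[-1,0,0,0,0,0,0]]]' |grep -E 'eef|ft_f'
```

```text
eef_pos: [0.5342, 0.0699, 0.0752]
ft_force: [-1.7, -0.1, -1.2]
eef_pos: [0.5341, 0.0699, 0.0719]
ft_force: [0.0, -0.3, -0.3]
eef_pos: [0.5341, 0.0699, 0.0687]
ft_force: [-0.1, 0.4, -1.0]
eef_pos: [0.5341, 0.0699, 0.0668]
ft_force: [0.3, -1.2, -1.2]
```

```bash
python3 -m crank '[[[-1,0,0,0.4,0,0,0],[-1,0,0,0,0,0,0]]]' |grep -E 'eef|ft_f'
python3 -m crank '[[[-1,0,0,0.4,0,0,0],[-1,0,0,0,0,0,0]]]' |grep -E 'eef|ft_f'
python3 -m crank '[[[-1,0,0,0.3,0,0,0],[-1,0,0,0,0,0,0]]]' |grep -E 'eef|ft_f'
python3 -m crank '[[[-1,0,0,0.2,0,0,0],[-1,0,0,0,0,0,0]]]' |grep -E 'eef|ft_f'
```

```text
eef_pos: [0.5339, 0.0698, 0.0624]
ft_force: [-0.1, -0.0, -1.5]
eef_pos: [0.5339, 0.0698, 0.0583]
ft_force: [-0.5, 0.3, -1.6]
eef_pos: [0.534, 0.0698, 0.0555]
ft_force: [-0.1, -0.7, -0.7]
eef_pos: [0.5346, 0.0699, 0.0546]
ft_force: [0.6, -0.0, 1.4]
```

```bash
python3 -m crank '[[[-1,0,0,0.15,0,0,0],[-1,0,0,0,0,0,-0.1],[-1,0,0,0,0,0,-0.12],[-1,0,0,0,0,0,-0.12],[-1,0,0,0,0,0,-0.12],[-1,0,0,0,0,0,-0.12],[-1,0,0,0,0,0,-0.12],[-1,0,0,0,0,0,-0.12],[-1,0,0,0,0,0,-0.12]]]' |grep -E 'eef|ft_f|rot'
python3 -m crank '[[[-1,0,0,0,0,0,-0.12],[-1,0,0,0,0,0,-0.12],[-1,0,0,0,0,0,-0.12],[-1,0,0,0,0,0,-0.12],[-1,0,0,0,0,0,-0.12],[-1,0,0,0,0,0,-0.03],[-1,0,0,0,0,0,0],[-1,0,0,0,0,0,0]]]' 
python3 -c "
from h import *
go(.5347,.0692,.065,1.585); print(read_state()['wrist_torque'].round(2))"
```

```text
eef_pos: [0.5349, 0.0697, 0.0545]
tcp_rot: [-2.994, 0.944, -0.006]
ft_force: [-2.9, -1.5, 7.3]
time_s: 56.17
eef_pos: [0.5344, 0.0688, 0.0545]
tcp_rot: [3.141, 0.021, 0.004]
ft_force: [-5.1, -2.8, 9.3]
finger_gap: 0.0085
finger_force: 61.5
pos [0.5344 0.0688 0.0545] ty -1.557 q6 1.08 | tool shift cm [ 0.04 -0.03 -1.05] turn z(tool) -0.001 tilt [ 0.003 -0.    -1.   ] F [-5.1 -2.8  9.3] gap 0.0085 t 56.2
[-1.08  1.89  0.02]
```

```bash
python3 -m crank '[[[0.2,0,0,0,0,0,0],[0.2,0,0,0,0,0,0],[0.2,0,0,0,0,0,0],[0.2,0,0,0,0,0,0],[0.2,0,0,-2,0,0,0],[0.2,0,0,-4,0,0,0],[0.2,0,0,-4,0,0,0]]]' | grep -E 'eef|gap'
python3 -m crank '[[[0.2,-0.75,3.83,0,0,0,0],[0.2,-0.75,3.83,0,0,0,0],[0.2,-0.75,3.83,0,0,0,0],[0.2,-0.75,3.83,0,0,0,0],[0.2,-0.75,3.83,0,0,0,0],[0.2,-0.75,3.83,0,0,0,0],[0.2,-0.75,3.83,0,0,0,0],[0.2,-0.75,3.83,0,0,0,0],[0.2,-0.75,3.83,0,0,0,0],[0.2,-0.75,3.83,0,0,0,0],[0.2,-0.75,3.83,0,0,0,0],[0.2,-0.75,3.83,0,0,0,0]]]' >/dev/null
python3 -m crank '[[[0.2,-0.75,3.83,0,0,0,0],[0.2,0,0,0,0,0,0.112],[0.2,0,0,0,0,0,0.112],[0.2,0,0,0,0,0,0.112],[0.2,0,0,0,0,0,0.112],[0.2,0,0,0,0,0,0.112],[0.2,0,0,0,0,0,0.112],[0.2,0,0,0,0,0,0.112],[0.2,0,0,0,0,0,0.112],[0.2,0,0,0,0,0,0.112],[0.2,0,0,0,0,0,0],[0.2,0,0,0,0,0,0]]]' | grep eef
python3 st.py .444 -.4385 .043
```

```text
eef_pos: [0.533, 0.0694, 0.1522]
finger_gap: 0.0512
eef_pos: [0.4432, -0.4293, 0.1514]
lowsat 70 [ 0.4451 -0.4387  0.4911  0.7724] 1802.0
pos [ 0.4432 -0.4293  0.1515] ty -2.562 q6 1.03 | tool shift cm [ 0.89  0.38 10.85] turn z(tool) -1.482 tilt [ 0.002  0.002 -1.   ] F [ 0.1 -0.3  0.1] gap 0.0514 t 58.8
lowsat 100 [ 0.4482 -0.443   2.1548  0.5975] 2603.0
pos [ 0.4432 -0.4293  0.1515] ty -2.562 q6 1.03 | tool shift cm [ 1.42  0.36 10.85] turn z(tool) -0.004 tilt [ 0.002  0.002 -1.   ] F [ 0.1 -0.3  0.1] gap 0.0514 t 58.8
black 50 78
black 65 333
sil 0.87 [ 0.4439 -0.4385  2.1376  0.8946]
tip [(array([ 0.4437, -0.4385]), 0.55)]
```

```bash
python3 -m crank '[[[0.2,0.76,0.43,3,0,0,0],[0.2,0,0,4,0,0,0],[0.2,0,0,3,0,0,0],[0.2,0,0,0.7,0,0,0],[0.2,0,0,0,0,0,0],[0.2,0,0,0,0,0,0]]]' | grep eef
python3 -c "
from h import *
go(.4438,-.438,.043,3.72)"
```

```text
eef_pos: [0.4445, -0.4387, 0.0465]
pos [ 0.4445 -0.4387  0.0465] ty -2.564 q6 1.04 | tool shift cm [-0.1   0.02  0.35] turn z(tool) -0.001 tilt [ 0.003 -0.    -1.   ] F [ 0.2 -0.   1.2] gap 0.0515 t 59.4
```

```bash
python3 -m crank '[[[0.2,-0.08,0,0.28,0,0,0],[0.2,0,0,0,0,0,0],[-1,0,0,0,0,0,0],[-1,0,0,0,0,0,0],[-1,0,0,0,0,0,0],[-1,0,0,0,0,0,0],[-1,0,0,0,0,0,0],[-1,0,0,0,0,0,0],[-1,0,0,0,0,0,0]]]' 60
python3 -m crank '[[[-1,0,0,-2,0,0,0],[-1,0,0,-3,0,0,0],[-1,0,0,-4,0,0,0],[-1,0,0,-1,0,0,0],[-1,0,0,0,0,0,0.113],[-1,0,0,0,0,0,0.113],[-1,0,0,0,0,0,0.113],[-1,0,0,0,0,0,0.113],[-1,0,0,0,0,0,0.112],[-1,0,0,0,0,0,0],[-1,0,0,0,0,0,0]]]'
python3 - <<'E'
from h import *
go(.537,-.1225,.15,.014)
E
```

```text
time_s: 60.15
eef_pos: [0.4438, -0.4376, 0.0427]
tcp_rot: [-2.759, 1.498, -0.004]
ft_force: [-0.0, 0.4, 4.5]
finger_gap: 0.0086
finger_force: 61.0
time_s: 61.07
eef_pos: [0.4432, -0.4373, 0.1413]
tcp_rot: [-2.236, 2.202, 0.0]
ft_force: [0.6, -0.4, -1.5]
finger_gap: 0.0088
finger_force: 60.2
pos [ 0.4432 -0.4373  0.1413] ty -3.126 q6 0.47 | tool shift cm [-31.33  -9.86  -0.78] turn z(tool) 0.001 tilt [ 0.002  0.002 -1.   ] F [ 0.6 -0.4 -1.5] gap 0.0088 t 61.1
```

```bash
python3 -m crank '[[[-1,-3.48,-1.095,0,0,0,0],[-1,-3.48,-1.095,0,0,0,0],[-1,-3.48,-1.095,0,0,0,0],[-1,-3.48,-1.095,0,0,0,0],[-1,-3.48,-1.095,0,0,0,0],[-1,-3.48,-1.095,0,0,0,0],[-1,-3.48,-1.095,0,0,0,0],[-1,-3.48,-1.095,0,0,0,0],[-1,-3.48,-1.095,0,0,0,0],[-1,0,0,0,0,0,0],[-1,0,0,0,0,0,0],[-1,0,0,0,0,0,0]]]' |grep eef
python3 -m crank '[[[-1,0,0,3,0,0,0],[-1,0,0,2.5,0,0,0],[-1,0,0,0,0,0,0],[-1,0,0,0,0,0,0],[-1,0,0,0,0,0,0],[-1,0,0,0,0,0,0]]]' |grep eef
python3 -c "
from h import *
go(.537,-.1225,.07,.014)"
```

```text
eef_pos: [0.538, -0.123, 0.1425]
eef_pos: [0.5392, -0.1237, 0.0899]
pos [ 0.5392 -0.1237  0.0899] ty -3.13 q6 -0.13 | tool shift cm [-0.12  0.23  1.99] turn z(tool) -0.002 tilt [ 0.006  0.001 -1.   ] F [ 0.5 -0.8  0.6] gap 0.0082 t 62.6
```

```bash
python3 -m crank '[[[-1,-0.1,0.13,0.7,0,0,0],[-1,0,0,0.4,0,0,0],[-1,0,0,0,0,0,0],[-1,0,0,0,0,0,0]]]' |grep -E 'eef|ft_f'
python3 -c "
from h import *
go(.537,-.1225,.0527,.014)"
```

```text
eef_pos: [0.5367, -0.122, 0.0764]
ft_force: [0.1, -0.1, -0.4]
pos [ 0.5367 -0.122   0.0764] ty -3.129 q6 -0.13 | tool shift cm [ 0.06 -0.02  2.37] turn z(tool) -0.002 tilt [ 0.002  0.001 -1.   ] F [ 0.1 -0.1 -0.4] gap 0.0081 t 62.9
```

```bash
python3 -m crank '[[[-1,0.04,0,0.4,0,0,0],[-1,0,0,0,0,0,0]]]' |grep -E 'eef|ft_f'
python3 -m crank '[[[-1,0,0,0.4,0,0,0],[-1,0,0,0,0,0,0]]]' |grep -E 'eef|ft_f'
python3 -m crank '[[[-1,0,0,0.3,0,0,0],[-1,0,0,0,0,0,0]]]' |grep -E 'eef|ft_f'
python3 -m crank '[[[-1,0,0,0.2,0,0,0],[-1,0,0,0,0,0,0]]]' |grep -E 'eef|ft_f'
```

```text
eef_pos: [0.5367, -0.1223, 0.072]
ft_force: [-0.7, 0.1, -1.1]
eef_pos: [0.5366, -0.1223, 0.0678]
ft_force: [-0.6, -0.5, -0.3]
eef_pos: [0.5367, -0.1223, 0.065]
ft_force: [0.6, 0.5, 0.2]
eef_pos: [0.5368, -0.1223, 0.0632]
ft_force: [-0.4, -0.2, -0.4]
```

```bash
python3 -m crank '[[[-1,0,0,0.4,0,0,0],[-1,0,0,0.3,0,0,0],[-1,0,0,0,0,0,0]]]' |grep -E 'eef|ft_f'
python3 -m crank '[[[-1,0,0,0.2,0,0,0],[-1,0,0,0,0,0,0]]]' |grep -E 'eef|ft_f'
python3 -m crank '[[[-1,0,0,0.2,0,0,0],[-1,0,0,0,0,0,0]]]' |grep -E 'eef|ft_f'
```

```text
eef_pos: [0.5364, -0.1223, 0.0556]
ft_force: [-1.1, 0.5, -0.1]
eef_pos: [0.5368, -0.1223, 0.0542]
ft_force: [-0.7, -0.2, -0.8]
eef_pos: [0.5371, -0.1224, 0.0527]
ft_force: [0.0, 0.5, -0.5]
```

```bash
python3 -m crank '[[[-1,0,0,0.2,0,0,0],[-1,0,0,0,0,0,0]]]' |grep -E 'eef|ft_f'
python3 -m crank '[[[-1,0,0,0.1,0,0,0],[-1,0,0,0,0,0,0]]]' |grep -E 'eef|ft_f'
```

```text
eef_pos: [0.5375, -0.1225, 0.0526]
ft_force: [-4.5, 2.1, 9.3]
eef_pos: [0.5376, -0.1225, 0.0526]
ft_force: [-6.6, 2.8, 13.7]
```

Flange is down on the panel; now the quarter turn.

```bash
python3 -m crank '[[[-1,0,0,0,0,0,-0.1],[-1,0,0,0,0,0,-0.12],[-1,0,0,0,0,0,-0.12],[-1,0,0,0,0,0,-0.12],[-1,0,0,0,0,0,-0.12],[-1,0,0,0,0,0,-0.12],[-1,0,0,0,0,0,-0.12],[-1,0,0,0,0,0,-0.12]]]' |grep -E 'eef|ft_f|rot'
python3 -m crank '[[[-1,0,0,0,0,0,-0.12],[-1,0,0,0,0,0,-0.12],[-1,0,0,0,0,0,-0.12],[-1,0,0,0,0,0,-0.12],[-1,0,0,0,0,0,-0.12],[-1,0,0,0,0,0,-0.03],[-1,0,0,0,0,0,0],[-1,0,0,0,0,0,0]]]' 
python3 -c "
from h import *
go(.537,-.1225,.065,1.585); print(read_state()['wrist_torque'].round(2))"
python3 -m crank '[[[0.2,0,0,0,0,0,0],[0.2,0,0,0,0,0,0],[0.2,0,0,0,0,0,0],[0.2,0,0,0,0,0,0],[0.2,0,0,-2,0,0,0],[0.2,0,0,-4,0,0,0],[0.2,0,0,-4,0,0,0],[0.2,0,0,-2,0,0,0],[0.2,0,0,0,0,0,0],[0.2,0,0,0,0,0,0],[0.2,0,0,0,0,0,0]]]' | grep -E 'eef|gap'
python3 - <<'E'
from h import *
go(.547,-.244,.16,np.pi/2)
c=Cam('wrist'); cv2.imwrite('pics/w11.png',c.img)
for o in silhouettes('wheel','wrist')[:2]:
    sp=[box(-.078,.078,-.005,.005,.047,.057),box(-.005,.005,-.078,.078,.047,.057),disc(.016,.042,.062)]
    print('wheel','%.2f'%o['confidence'],np.round(fit([(c,o['region']*1.)],sp,(.546,-.245),0,np.arange(0,1.5,.3)),4))
print([ (c.ground(o['pixel'],.052).round(4),round(o['confidence'],2)) for o in tip_of('wheel_hub','wrist')[:2]])
for o in silhouettes('stud0','wrist')[:3]:
    print('stud','%.2f'%o['confidence'],np.round(fit([(c,o['region']*1.)],M['stud'],c.ground(o['pixel'],.055),.044),4))
E
```

```text
eef_pos: [0.5376, -0.1238, 0.0526]
tcp_rot: [2.995, -0.948, 0.007]
ft_force: [-4.7, -3.3, 11.4]
time_s: 65.82
eef_pos: [0.5371, -0.1243, 0.0526]
tcp_rot: [3.139, 0.018, 0.005]
ft_force: [-6.4, -4.8, 11.8]
finger_gap: 0.0083
finger_force: 62.0
pos [ 0.5371 -0.1243  0.0526] ty -1.559 q6 1.44 | tool shift cm [-0.   -0.18 -1.24] turn z(tool) -0.003 tilt [ 0.003 -0.002 -1.   ] F [-6.4 -4.8 11.8] gap 0.0083 t 65.8
[-1.46  2.3   0.07]
eef_pos: [0.5363, -0.1222, 0.1684]
finger_gap: 0.0507
pos [ 0.5363 -0.1222  0.1684] ty -1.559 q6 1.44 | tool shift cm [ 0.93 12.19  0.81] turn z(tool) 0.011 tilt [ 0.001  0.002 -1.   ] F [-0.2 -0.5 -0.1] gap 0.0507 t 66.7
wheel 0.79 [ 0.5467 -0.2433  0.5521  0.8104]
[(array([ 0.5487, -0.2391]), 0.67)]
stud 0.87 [ 0.5401 -0.122   0.0367  0.8981]
stud 0.76 [0.5369 0.0721 2.8549 0.8739]
```

```bash
python3 -m crank '[[[-1,1.0,3.37,0,0,0,0],[-1,1.0,3.37,0,0,0,0],[-1,0,0,0,0,0,0],[-1,0,0,0,0,0,0],[-1,0,0,3.4,0,0,0],[-1,0,0,3.4,0,0,0],[-1,0,0,3.4,0,0,0],[-1,0,0,1.8,0,0,0],[-1,0,0,0,0,0,0],[-1,0,0,0,0,0,0]]]'
python3 - <<'E'
from h import *
s,T=tool(); go(.557,-.1895,.03,np.pi/2)
c=np.array([.5467,-.2435]); p=s['eef_pos'][:2]; ph=np.arctan2(*(p-c)[::-1]); print('phi',ph,'r',np.hypot(*(p-c)))
out=[]; r=.055
for k in range(40):
    ph-=.16; q=c+r*np.array([np.cos(ph),np.sin(ph)]); d=T[:2,:2].T@(q-p)*100; out.append(d.round(2).tolist()); p=q
for i in range(0,40,10): print(out[i:i+10])
E
```

```text
time_s: 67.77
eef_pos: [0.5572, -0.1891, 0.0491]
tcp_rot: [-3.14, -0.019, -0.001]
ft_force: [0.9, -0.6, 1.3]
finger_gap: 0.0002
finger_force: 0.0
pos [ 0.5572 -0.1891  0.0491] ty -1.559 q6 1.57 | tool shift cm [-0.02  0.04  1.91] turn z(tool) 0.012 tilt [ 0.     0.001 -1.   ] F [ 0.9 -0.6  1.3] gap 0.0002 t 67.8
phi 1.3809767735094536 r 0.05539132582188979
[[0.84, 0.28], [0.79, 0.38], [0.72, 0.5], [0.64, 0.61], [0.53, 0.7], [0.41, 0.78], [0.28, 0.83], [0.15, 0.87], [0.01, 0.88], [-0.13, 0.87]]
[[-0.27, 0.84], [-0.4, 0.78], [-0.52, 0.71], [-0.63, 0.62], [-0.72, 0.51], [-0.79, 0.39], [-0.84, 0.26], [-0.87, 0.12], [-0.88, -0.02], [-0.86, -0.16]]
[[-0.83, -0.29], [-0.77, -0.42], [-0.69, -0.54], [-0.6, -0.64], [-0.49, -0.73], [-0.37, -0.8], [-0.23, -0.85], [-0.1, -0.87], [0.04, -0.88], [0.18, -0.86]]
[[0.32, -0.82], [0.44, -0.76], [0.56, -0.68], [0.66, -0.58], [0.74, -0.47], [0.81, -0.34], [0.85, -0.21], [0.88, -0.07], [0.88, 0.07], [0.85, 0.21]]
```

```bash
python3 -m crank '[[[-1,0,0,1.9,0,0,0],[-1,0,0,0,0,0,0],[-1,0.84,0.28,0,0,0,0],[-1,0.79,0.38,0,0,0,0],[-1,0.72,0.5,0,0,0,0],[-1,0.64,0.61,0,0,0,0],[-1,0.53,0.7,0,0,0,0],[-1,0.41,0.78,0,0,0,0],[-1,0.28,0.83,0,0,0,0],[-1,0.15,0.87,0,0,0,0],[-1,0.01,0.88,0,0,0,0],[-1,-0.13,0.87,0,0,0,0]]]'
python3 - <<'E'
from h import *
s,T=tool(); c=np.array([.5467,-.2435]); p=s['eef_pos'][:2]; ph=np.arctan2(*(p-c)[::-1]); print('phi',ph,'r',np.hypot(*(p-c)),'want',1.381-1.6)
E
```

```text
time_s: 68.77
eef_pos: [0.6012, -0.2566, 0.0301]
tcp_rot: [-3.139, -0.018, -0.004]
ft_force: [-0.0, 3.9, 0.3]
finger_gap: 0.0003
finger_force: 1.8
phi -0.23576348919969012 r 0.056041900866712895 want -0.21900000000000008
```

```bash
python3 -m crank '[[[-1,-0.27,0.84,0,0,0,0],[-1,-0.4,0.78,0,0,0,0],[-1,-0.52,0.71,0,0,0,0],[-1,-0.63,0.62,0,0,0,0],[-1,-0.72,0.51,0,0,0,0],[-1,-0.79,0.39,0,0,0,0],[-1,-0.84,0.26,0,0,0,0],[-1,-0.87,0.12,0,0,0,0],[-1,-0.88,-0.02,0,0,0,0],[-1,-0.86,-0.16,0,0,0,0]]]'
python3 -m crank '[[[-1,-0.83,-0.29,0,0,0,0],[-1,-0.77,-0.42,0,0,0,0],[-1,-0.69,-0.54,0,0,0,0],[-1,-0.6,-0.64,0,0,0,0],[-1,-0.49,-0.73,0,0,0,0],[-1,-0.37,-0.8,0,0,0,0],[-1,-0.23,-0.85,0,0,0,0],[-1,-0.1,-0.87,0,0,0,0],[-1,0.04,-0.88,0,0,0,0],[-1,0.18,-0.86,0,0,0,0]]]'
python3 - <<'E'
from h import *
s,T=tool(); c=np.array([.5467,-.2435]); p=s['eef_pos'][:2]; ph=np.arctan2(*(p-c)[::-1]); print('phi',ph,'r',np.hypot(*(p-c)),'want',1.381-4.8+2*np.pi)
E
```

```text
time_s: 69.6
eef_pos: [0.5334, -0.2979, 0.0313]
tcp_rot: [-3.141, -0.017, -0.007]
ft_force: [5.2, 0.6, 0.7]
finger_gap: 0.0002
finger_force: 2.3
time_s: 70.43
eef_pos: [0.4913, -0.235, 0.0308]
tcp_rot: [3.131, 0.016, -0.005]
ft_force: [-0.1, -71.2, -16.9]
finger_gap: -0.0
finger_force: 31.2
phi 2.9900352684473135 r 0.05603006054449029 want 2.8641853071795866
```

```bash
python3 -m crank '[[[-1,-0.1,0.6,0,0,0,0],[-1,0,0,0,0,0,0]]]'
python3 - <<'E'
from h import *
c=Cam('wrist'); 
print([(t,[(c.ground(o['pixel'],.039).round(4),round(o['confidence'],2)) for o in tip_of(t,'wrist')[:1]]) for t in('slot_left','slot_right')])
E
```

```text
time_s: 70.6
eef_pos: [0.4906, -0.2369, 0.0298]
tcp_rot: [3.14, 0.016, -0.005]
ft_force: [-4.0, -13.3, -0.2]
finger_gap: 0.0001
finger_force: 6.4
[('slot_left', []), ('slot_right', [])]
```

```bash
python3 -m crank '[[[-1,-0.1,1.3,0,0,0,0],[-1,0,0,-3,0,0,0],[-1,0,0,-4,0,0,0],[-1,0,0,-4,0,0,0],[-1,0,0,-4,0,0,0],[-1,0,0,-3,0,0,0],[-1,2,-3,0,0,0,0],[-1,2,-3,0,0,0,0],[-1,2,-3,0,0,0,0],[-1,2,-3,0,0,0,0],[-1,2,-3,0,0,0,0],[-1,0,-3,0,0,0,0]]]' >/dev/null
python3 -m crank '[[[-1,0,-3,0,0,0,0],[-1,0,0,0,0,0,0],[-1,0,0,0,0,0,0],[-1,0,0,0,0,0,0]]]' |grep eef
python3 - <<'E'
from h import *
c=Cam('wrist')
print([(t,[(c.ground(o['pixel'],.039).round(4),round(o['confidence'],2)) for o in tip_of(t,'wrist')[:1]]) for t in('slot_left','slot_right')])
for o in silhouettes('panel','wrist')[:1]: print('panel',np.round(fit([(c,o['region']*1.)],M['panel'],c.ground(o['pixel'],.045),.039,[.014]),4))
for o in silhouettes('stud0','wrist')[:3]: print('stud','%.2f'%o['confidence'],np.round(fit([(c,o['region']*1.)],M['stud'],c.ground(o['pixel'],.055),.044),4))
for o in silhouettes('wheel','wrist')[:1]:
    sp=[box(-.078,.078,-.005,.005,.047,.057),box(-.005,.005,-.078,.078,.047,.057),disc(.016,.042,.062)]
    print('wheel','%.2f'%o['confidence'],np.round(fit([(c,o['region']*1.)],sp,(.546,-.245),0,np.arange(0,1.5,.3)),4))
cv2.imwrite('pics/w12.png',cv2.resize(c.img[40:300,80:560],None,fx=1.6,fy=1.6,interpolation=cv2.INTER_CUBIC))
E
```

```text
eef_pos: [0.5889, -0.0366, 0.2103]
[('slot_left', [(array([0.6111, 0.0771]), 0.41)]), ('slot_right', [])]
panel [ 0.609  -0.0248  0.0181  0.8518]
stud 0.93 [0.6101 0.0726 3.3364 0.8826]
stud 0.82 [ 0.6128 -0.1214 -0.0694  0.9065]
wheel 0.63 [ 0.5466 -0.2436 -0.4761  0.7702]
```

View pics/w12.png

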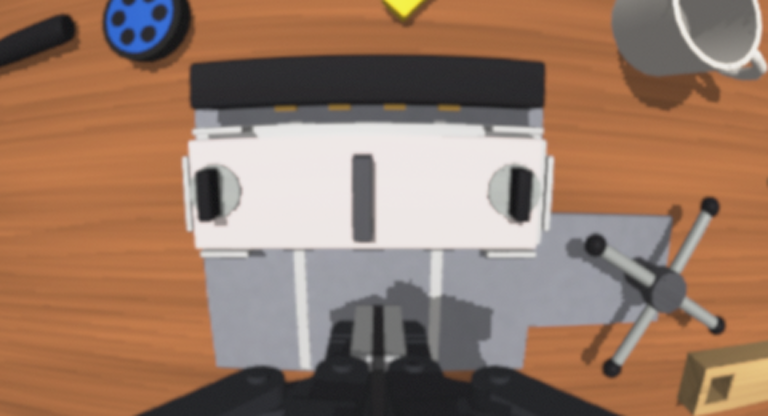

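Run:
```python
from h import *
st=dict(read_state()); 
def at(pos,rv):
    s=dict(st); s['eef_pos']=np.array(pos); s['tcp_rot']=np.array(rv); return Cam('wrist',s)
c=at([.5337,-.0279,.2014],[-2.215,2.224,-.001])
im=cv2.imread('pics/w3.png'); g=cv2.cvtColor(im,cv2.COLOR_BGR2GRAY)
for v in(110,150,190,235): print(v,'cols185-225',g[v-1:v+2,185:225:2].mean(0).astype(int))
for u in(195,200,205,210): print(u,c.ground((u,175),.008).round(4))
for u in(373,378,381): print('near edge',u,c.ground((u,175),.008).round(4))
print('sled edges',[c.ground((u,175),z).round(4) for u,z in((276,.03),(356,.03))])
s=read_state(); c=Cam('wrist'); g=cv2.cvtColor(c.img,cv2.COLOR_BGR2GRAY)
print('now v95-135',g[95:136,310:330].mean(1).astype(int)); print([c.ground((320,v),.03).round(4)[0] for v in(105,110,115,120,125,130)],[c.ground((320,v),.058).round(4)[0] for v in(100,107)])
```

```text
110 cols185-225 [ 23  23  25  22  24  22  36  85 100 100 100 100 101 133 169 171 172 171
 170 169]
150 cols185-225 [ 25  24  24  22  22  24  22  31  79  99 100 100 100 100 120 166 172 170
 170 171]
190 cols185-225 [ 47  36  25  23  23  24  24  54  94  87  96 102 103 103 103 104 133 172
 174 173]
235 cols185-225 [ 47  46  47  46  37  26  23  22  23  24  24  26  53  96 104 105 104 104
 113 163]
195 [ 0.6775 -0.0281]
200 [ 0.671  -0.0279]
205 [ 0.6647 -0.0278]
210 [ 0.6584 -0.0277]
near edge 373 [ 0.4726 -0.0265]
near edge 378 [ 0.4669 -0.0265]
near edge 381 [ 0.4634 -0.0265]
sled edges [array([ 0.5779, -0.0311]), array([ 0.4947, -0.0308])]
now v95-135 [ 43  43  42  42  42  42  41  40  36  35  48  74  96 104 103  98  96  96
  96  96  99 120 163 206 224 228 228 229 230 231 232 233 234 234 234 233
 233 233 233 233 232]
[np.float64(0.6653), np.float64(0.66), np.float64(0.6548), np.float64(0.6496), np.float64(0.6443), np.float64(0.6391)] [np.float64(0.6692), np.float64(0.6625)]
```

```bash
python3 -c "
from bench import *
print(finish_job())"
```

```text
the job is handed in; nothing more can be done
None
```

The job is handed in: all three packs on the table are in pockets, the panel is on and both studs are given their quarter turn, and the sled is wound to its stop, though early on a wrong turn swung the arm past the holder (nothing visibly moved) and the final wheel push peaked at about 71 N.

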